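# Surface probe check on the hotplate

### The job

Lift the steel canister by its handle off the hotplate and set it down upright, without dropping it, wholly on the round cork mat, and let go of it. Then take the surface probe out of its leaning holder and hold it upright with its tip inside the ring marked on the hotplate, pressed lightly so that the sprung tip is about half-way in (never rammed down hard), and finish while still holding it there: do not let go or lift off. Leave the other things on the bench where they are, and do not tip the canister.

Things in the scene. Friction and masses are not known exactly. Their poses are not given: they have to be found in the camera images.
- hotplate: fixed white laboratory hotplate, 200 x 200 mm, 100 mm high, with two black knobs (reaching 16 mm out) on its front (-x) face. Origin: centre of its underside; its flat white 190 x 190 mm top face is at z = 100 mm.
- spot (a point): centre of the marked ring on the hotplate's top face (thin black circle, 30 mm across, with four short ticks outside it), at (-30, +25, 100) mm in the hotplate's frame. At first the canister hides it, wholly or in part.
- canister: round lidded steel canister standing on the hotplate, 94 mm across its lid, foot 90 mm across, lid top 83 mm above its foot, 0.35 to 0.7 kg. Origin: centre of its underside, z up. A rigid handle arches over it: a straight black grip bar along its y axis, 14 mm wide (x), 12 mm thick (z), 82 mm long, its centre 128 mm above the origin; two uprights 43 mm either side (y) carry it.
- mat: fixed round cork mat, 150 mm across, 8 mm thick, on the bench to one side of the hotplate. Origin: centre of its underside.
- holder: fixed leaning probe holder on the bench on the hotplate's other side. Grey base 140 x 90 x 12 mm (x from -100 to +40 mm of its origin, which is on the bench); aluminium cradle leaning 25 degrees from vertical towards its -x, open at the top and the +x side. Along the probe, from its tip: low side plate up to 130 mm, two cheeks (36 mm over their outsides, in y) up to 95 mm.
- probe: hand-held surface probe, 0.135 kg, leaning in the holder. Origin: middle of the flat end of its tip when sprung out; z runs along the probe from tip to handle, x lies in the plane of the lean, y is level. Brass tip disc 12 mm across; steel stem 10 mm across up to z = 70 mm; black straight-sided handle z = 70 to 180 mm, 20 mm (x) by 24 mm (y); a 10 mm stud ends it at 184 mm.
- probe_grip (a point): point on the probe's axis at its z = 158 mm, amid the part of the handle (z = 130 to 180 mm) that sticks out of the holder with all sides free. The probe comes out along its own axis or straight up.
- probe_tip (a point): middle of the flat end of the probe's brass tip; moves with the tip as it is pressed in.
- plunger (a joint): how far the probe's sprung tip is pressed in (m): 0 fully out, 0.012 at the stop. The spring starts at 0.9 N and gains 0.3 N per mm (half-way in: 2.7 N; at the stop: 4.5 N).
- beaker: bystander, to be left alone: empty glass beaker, 68 mm across, 90 mm tall. Origin: middle of its foot.
- bottle: bystander, to be left alone: closed white plastic bottle, 60 mm across, 150 mm tall. Origin: middle of its foot.
- dishes: bystander, to be left alone: two stacked clear round dishes, 55 mm across, 28 mm tall. Origin: middle of their underside.
- slidebox: bystander, to be left alone: small closed white box with a grey lid, 82 x 32 x 32 mm. Origin: middle of its underside, long side along its x.
- spatula: bystander, to be left alone: thin steel lab spatula lying flat, 173 mm long, 12 mm wide, 4 mm thick. Origin: middle of its underside, length along its x.
- stopper: bystander, to be left alone: black rubber stopper, 40 mm across, 30 mm tall. Origin: middle of its underside.
Mind the look-alikes: they are no part of the job. Of the things that look like the probe, the smaller one is meant. Leave any purple look-alike of the canister alone.

How it is judged:
On the way, in this order (a step that is already met when the one before it is completed fails the run):
1. the canister is lifted clear of the hotplate in the gripper (z of canister in the frame of hotplate above 0.115 m and contact force between canister and hotplate below 0.05 N and contact force between the fingers and canister above 1 N), for 0.1 s.
2. the canister stands upright, wholly on the cork mat, released (horizontal distance between canister and mat below 0.031 m and z of canister in the frame of mat below 0.013 m and angle between canister's own z axis and vertical below 0.08 rad and contact force between the fingers and canister below 0.05 N and linear speed of canister below 0.02 m/s), for 0.2 s.
3. the probe is out of its holder, in the gripper (contact force between probe and holder below 0.05 N and contact force between the fingers and probe above 1 N and distance between probe and holder above 0.08 m), for 0.1 s.
At the end, for the whole second after the job is handed in: Gripper holds the probe at rest, upright within 8 degrees, tip within 10 mm of the ring's centre, pressing the hotplate with 0.8 to 6 N (1.5 to 11.5 mm in), clear of the holder; the canister stands released, at rest and upright, within 31 mm of the mat's centre (all of step 2 and horizontal distance between probe_tip and spot below 0.01 m and angle between probe's own z axis and vertical below 0.14 rad and contact force between probe and hotplate between 0.8 and 6 N and value of joint plunger between 0.0015 and 0.0115 m and contact force between the fingers and probe above 1 N and contact force between probe and holder below 0.05 N and linear speed of probe below 0.02 m/s); the arm keeps its last pose, push and grip.
It fails at once if the canister is tipped (more than 25 degrees) (angle between canister's own z axis and vertical above 0.44 rad).
It fails at once if the canister is dropped (moving faster than 0.4 m/s with no finger on it) (contact force between the fingers and canister below 0.01 N and linear speed of canister above 0.4 m/s).
It fails at once if the probe is rammed onto the hotplate (more than 15 N) (contact force between probe and hotplate above 15 N).
It fails at once if one of the other things on the bench is disturbed (moved more than 20 mm) (distance of any of beaker, bottle, dishes, slidebox, spatula, stopper from where it was at the start of the episode above 0.02 m).
It also fails if it takes over 61 s, if anything falls off the work surface, if the arm or the gripper's body presses on something with over 40 N, if the wrist force passes 120 N, or if a joint passes its speed limit or range.

### The arm

A 6-joint arm with a two-finger parallel gripper is mounted at the origin on the work surface. World frame = base frame: x ahead of the robot, y to its left, z up, the work surface at z = 0. Lengths are in m, angles in rad, forces in N, time in s.
With the tool pointing down it reaches from about 0.325 to 0.775 m from the base axis. Payload 5.5 kg.
Tool frame: the origin (TCP) lies midway between the tips of the shut fingers; the grasp point (between the pads) lies manip.grip_point_offset behind it (manip.grip_point_offset is the distance from the TCP to the grasp point, in m); y points along the fingers, z is the direction in which the jaws open and shut, and the axes are right-handed (so a half turn about y gives the same grasp; the last joint's range is limited). The gripper opens to 88 mm and grips with 3 to 60 N. Pads are 20 mm wide; open, the fingers measure 115 mm over their backs; the gripper's body (75 mm by 178 mm) begins 61 mm behind the grasp point.
Start: joints at [1.157, 0.091, 1.231, -0, 1.82, -0.057], TCP at [0.21, 0.562, 0.223] pointing down, gripper open.
Joint ranges: [-2.87, 2.87], [-0.86, 2.18], [0.17, 2.46], [-1.51, 4.65], [0.06, 2.69], [-2.65, 2.65]. Speed limits (rad/s): [2.57, 2.57, 3.01, 3.14, 3.14, 3.14].

### API

Orientations are given as [roll, pitch, yaw] about the fixed x, y, z axes, in that order (R = Rz(yaw) Ry(pitch) Rx(roll)).
In Python, from cell import manip gives the robot as it stands.
- The arm moves only by the tool arm_command, never from a script. Its argument "rows" is a list that holds one entry, the list of rows, each a list of 7 numbers: the closure, from 0 (fully open) to 1 (shut), then the shift along the tool's x, y, z in m, then the turn, a rotation vector about the tool's x, y, z in rad. In form: [[[gripper, tx, ty, tz, wx, wy, wz], ...]]. A call has 1 to 8 rows; each row shifts and turns the pose as measured when the row begins, along the tool's axes as they then stand; what a row does not reach is not made up. A row lasts 1/8 s, in which the tool goes at most 62.5 mm and 10.7 degrees, less where a joint would pass 70% of its speed; a pose out of reach is approached as far as the arm can. A call with a gripper value outside its range is refused whole. The fingers move at their own pace and stop on an object; "newtons" is the grip in N (left out, the last holds). Time passes only in rows, so rows that do not move let the fingers close. It gives the time, the measured TCP pose, the force and the opening at its end, in the units of the state.
- manip.observe(): the state, without advancing time (a new reading comes with each control period).
- manip.read_camera(name): name is "scene" or "top" or "wrist"; returns a dict with "frame" (400x640x3 uint8, red, green, blue), "fx", "fy", "cx", "cy" (pixels), "R" (3x3) and "t" (3): a world point X has camera coordinates R X + t. Camera axes: x right, y down, z forward; pixel columns grow to the right and rows downward; lengths in m; the calibration is good to about 2 mm. A picture is of the moment at which its call begins. There is no depth.
- manip.finish_job(): hands the job in, once; it reports no verdict.
The state is a dict: "time": time; "joint_positions": joint angles; "qvel": joint speeds; "effort": joint torques, N m; "tcp_pos": TCP position; "ee_rot": TCP orientation; "force": force on the tool from outside, world axes, zero at the start; "moment": the same for the moment, N m; "width": finger opening in m.
Only numpy, scipy, OpenCV 4.12 (cv2) and the standard library are available. Lean on these libraries where they do the work, as an engineer would, in place of code of your own. Each camera call takes 0.05 s, during which the arm holds its last target.

## Working session

There is one attempt and no reset: what is moved stays moved. The work goes in short steps, Python scripts to look and compute and a tool call to move; the robot and the scene stay as the last step left them, time stands still between calls to the robot, and variables do not carry over. Pictures are saved under pics/ and viewed, and the job is handed in when it is done.

Besides the shell and the picture viewer there is one more tool, called by a JSON object that holds its "api" and its "payload", one argument or row to a line. arm_command: Moves the arm, as the interface text tells. Its arguments: {"type":"object","properties":{"rows":{"type":"array","items":{"type":"array","items":{"type":"array","items":{"type":"number"}}}},"newtons":{"type":"number"}},"required":["rows"]}

```bash
ls; mkdir -p pics
python3 - <<'E'
from cell import manip
import cv2
s=manip.observe();print(s); print(manip.grip_point_offset)
for n in ["scene","top","wrist"]:
    c=manip.read_camera(n); cv2.imwrite(f"pics/{n}0.png",c["frame"][:,:,::-1]); print(n,c["fx"],c["cx"],c["cy"],c["R"],c["t"])
E
```

```text
pics
{'time': 0.0, 'joint_positions': array([ 1.15730047e+00,  9.18523011e-02,  1.23188985e+00, -1.83212393e-05,
        1.81982589e+00, -5.66936815e-02]), 'qvel': array([ 8.64284382e-04, -6.63400641e-04, -1.24082377e-03,  7.99785664e-04,
        1.47036241e-04,  4.04666527e-05]), 'effort': array([ 1.43381294e-03, -4.46444964e+01, -4.06445789e+01,  6.99316431e-02,
        2.92300573e-02, -1.42401700e-04]), 'tcp_pos': array([0.20944664, 0.56192467, 0.22150859]), 'ee_rot': array([-1.57276954e+00,  9.41953084e-05, -3.56806762e-01]), 'force': array([-0.07314842, -0.47158458,  0.69367539]), 'moment': array([ 0.00109698, -0.02508347, -0.03225886]), 'width': 0.08768611291397965}
0.0187
scene 431.8448203022765 325.6661268382611 199.14486711288353 [[ 0.33959835  0.94056735 -0.00245453]
 [ 0.4843148  -0.17710109 -0.85678141]
 [-0.80629532  0.28977278 -0.51567392]] [-0.204993   -0.12815963  1.59970301]
top 434.3651287499747 313.8260581593664 201.6406445341321 [[-0.0116849  -0.99992343 -0.00407338]
 [-0.98475773  0.01221447 -0.17350224]
 [ 0.17353871  0.00198394 -0.98482505]] [0.06780266 0.53491617 1.39950074]
wrist 342.9887575171256 317.216037764221 196.30841868685565 [[ 0.35071653  0.93647392 -0.00381036]
 [ 0.90758351 -0.33888825  0.24788491]
 [ 0.23084646 -0.09039556 -0.968782  ]] [-0.59972169 -0.02975502  0.39037029]
```

View pics/scene0.png

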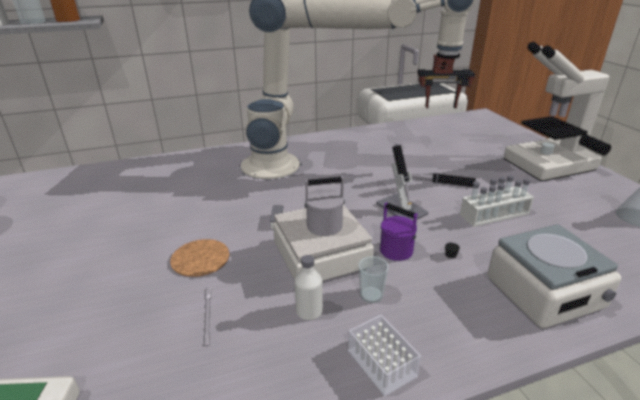

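View pics/top0.png

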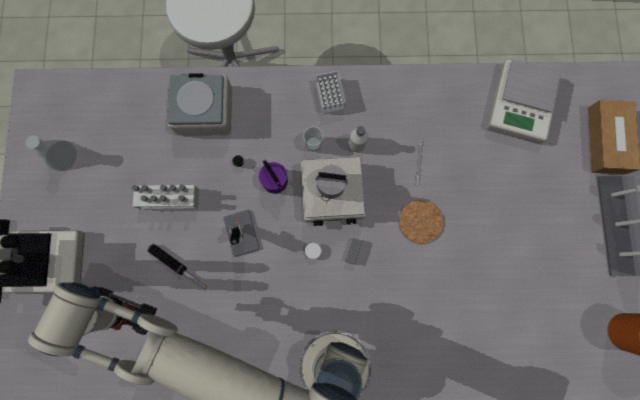

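View pics/wrist0.png

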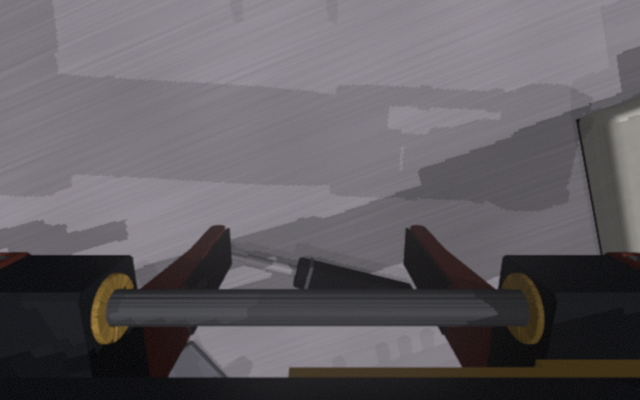

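The top view shows the steel canister on the hotplate at (330,182). The purple look-alike is at (273,177), the leaning holder with the probe at (238,233), a larger probe-like tool lying at (178,265), and the cork mat at (421,221). I'll enlarge these next.

```bash
cat > h.py <<'E'
from cell import manip
import cv2, numpy as np
from scipy.spatial.transform import Rotation as Ro
def ray(c,u,v):
    d=np.array([(u-c["cx"])/c["fx"],(v-c["cy"])/c["fy"],1.]);R=np.array(c["R"]);t=np.array(c["t"])
    return -R.T@t, R.T@d
def onz(c,u,v,z):
    o,d=ray(c,u,v); return o+d*(z-o[2])/d[2]
def proj(c,X):
    p=np.array(c["R"])@np.asarray(X,float)+c["t"]; return np.array([c["fx"]*p[0]/p[2]+c["cx"],c["fy"]*p[1]/p[2]+c["cy"]])
def two(c1,p1,c2,p2):
    P=[np.array([[c["fx"],0,c["cx"]],[0,c["fy"],c["cy"]],[0,0,1]])@np.c_[c["R"],c["t"]] for c in (c1,c2)]
    X=cv2.triangulatePoints(P[0],P[1],np.array(p1,float).reshape(2,1),np.array(p2,float).reshape(2,1)).ravel(); return X[:3]/X[3]
def crop(c,x0,y0,w,h,k,name):
    cv2.imwrite(f"pics/{name}.png",cv2.resize(c["frame"][y0:y0+h,x0:x0+w,::-1],None,fx=k,fy=k,interpolation=cv2.INTER_CUBIC))
E
python3 - <<'E'
from h import *
s=manip.read_camera("scene");t=manip.read_camera("top")
crop(t,200,120,160,120,5,"t1");crop(s,260,140,160,120,5,"s1");crop(t,210,200,80,60,10,"t2")
E
```

```text
(no output)
```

View pics/t1.png

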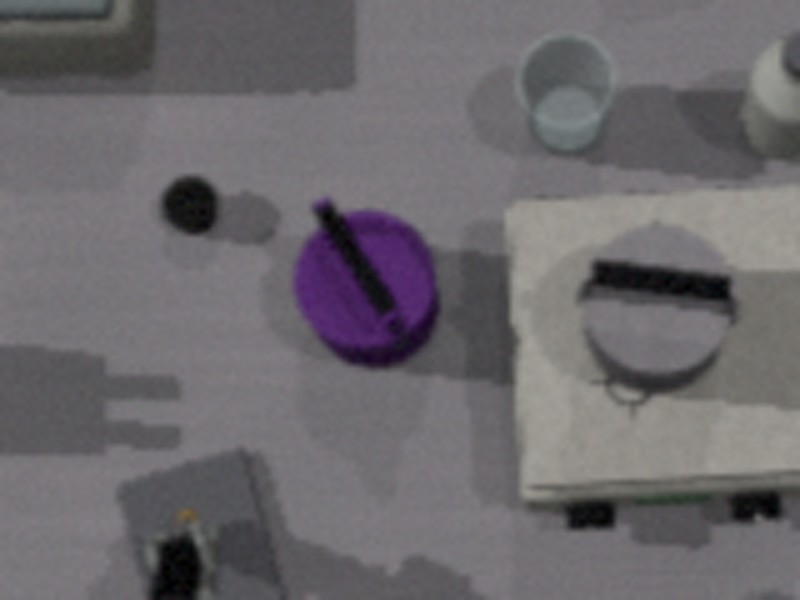

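View pics/s1.png

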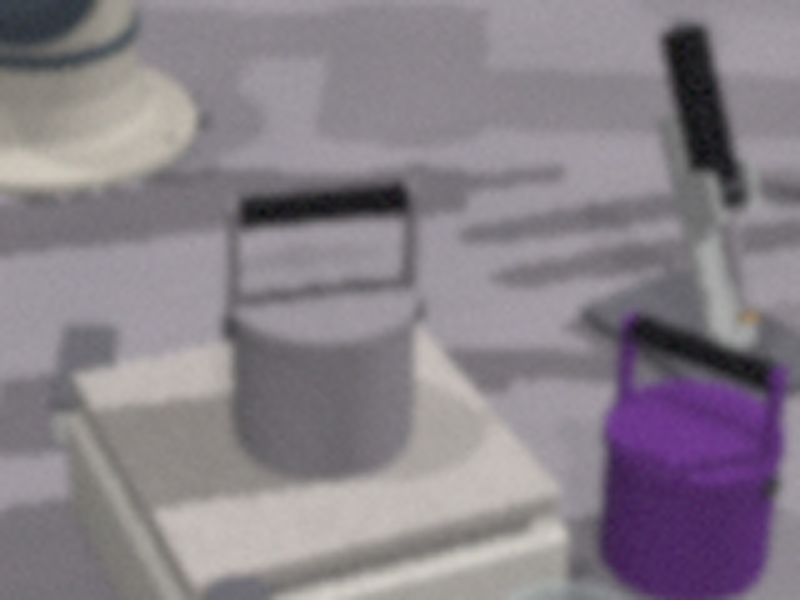

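View pics/t2.png

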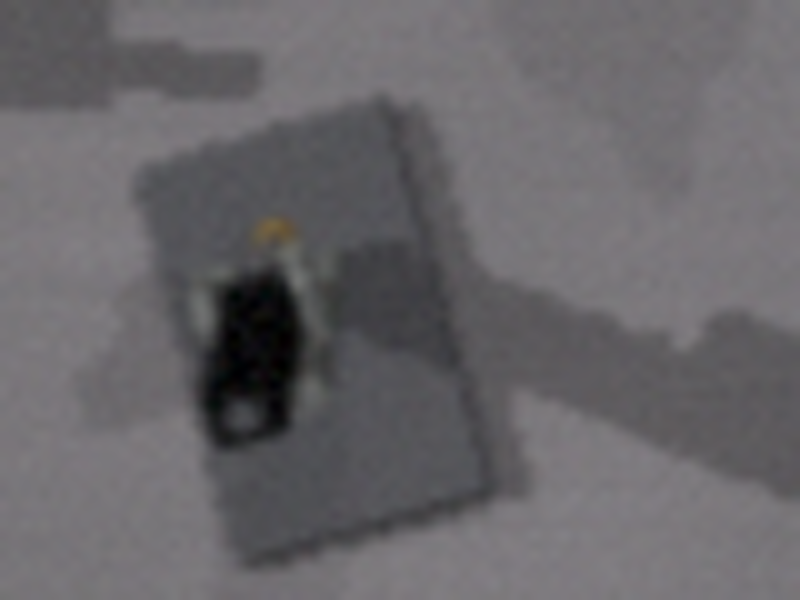

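The one-line check:
- **Canister candidates:** steel at top (332,180) and purple at (273,177). The steel one on the hotplate is meant.
- **Probe candidates:** in the holder at (236,236), and lying at (178,265). The lying one has a handle of about 130 mm, so the one in the holder is the smaller and is meant.

Next I'll measure them.

```bash
cat > m.py <<'E'
from h import *
s=manip.read_camera("scene");t=manip.read_camera("top")
def blobs(c,x0,y0,x1,y1,f,amin=20):
    im=c["frame"][y0:y1,x0:x1]; m=f(im.astype(int)).astype(np.uint8)
    cs,_=cv2.findContours(m,cv2.RETR_EXTERNAL,cv2.CHAIN_APPROX_NONE)
    out=[]
    for k in cs:
        if cv2.contourArea(k)>=amin:
            mm=np.zeros_like(m);cv2.drawContours(mm,[k],-1,1,-1)
            ys,xs=np.nonzero(mm); P=np.c_[xs+x0,ys+y0].astype(float)
            out.append(P)
    return out
dark=lambda im: im.max(2)<45
def ends(P):
    c=P.mean(0);u,sv,vt=np.linalg.svd(P-c,full_matrices=False);a=(P-c)@vt[0]
    return c,c+vt[0]*np.percentile(a,1),c+vt[0]*np.percentile(a,99)
E
python3 - <<'E'
from m import *
np.set_printoptions(precision=4,suppress=True)
for n,c,b in (("t",t,(315,165,352,188)),("s",s,(300,170,350,190))):
    for P in blobs(c,*b,dark,15):
        e=ends(P);print(n,len(P),e,[onz(c,*q,.232) for q in e])
brown=lambda im:(im[...,0]-im[...,2]>50)
for n,c,b in (("mt",t,(380,190,460,260)),("ms",s,(150,220,250,290))):
    for P in blobs(c,*b,brown,200): print(n,len(P),P.min(0),P.max(0),onz(c,*P.mean(0),.008))
for n,c,b in (("pt",t,(222,220,250,252)),("ps",s,(385,135,415,190))):
    for P in blobs(c,*b,dark,10): print(n,len(P),ends(P))
# hotplate top corners
white=lambda im:(im.min(2)>125)
for P in blobs(t,290,140,380,235,white,300):
    r=cv2.minAreaRect(P.astype(np.float32));bx=cv2.boxPoints(r);print("hp",r);print(np.array([onz(t,*q,.1) for q in bx]))
crop(t,295,150,80,80,7,"hp")
E
```

```text
t 120 (array([331.8833, 175.9667]), array([318.9827, 174.3263]), array([345.022 , 177.6372])) [array([0.5787, 0.0072, 0.232 ]), array([0.5841, 0.0449, 0.232 ]), array([ 0.5732, -0.0311,  0.232 ])]
s 106 (array([324.6887, 180.5943]), array([339.8774, 179.1412]), array([309.0538, 182.0901])) [array([0.5872, 0.0041, 0.232 ]), array([0.5927, 0.04  , 0.232 ]), array([ 0.5815, -0.0324,  0.232 ])]
mt 1430 [400. 201.] [442. 242.] [ 0.4702 -0.2999  0.008 ]
ms 1596 [171. 240.] [228. 275.] [ 0.4789 -0.3037  0.008 ]
pt 118 (array([234.9661, 235.    ]), array([236.0907, 227.1586]), array([233.7855, 243.2317]))
ps 179 (array([399.3296, 160.0894]), array([396.1213, 147.1635]), array([402.8658, 174.3361]))
hp ((331.7529602050781, 186.95909118652344), (58.76413345336914, 59.692108154296875), 86.00909423828125)
[[ 0.6657  0.1049  0.1   ]
 [ 0.6772 -0.0896  0.1   ]
 [ 0.4837 -0.0969  0.1   ]
 [ 0.4727  0.0931  0.1   ]]
```

View pics/hp.png

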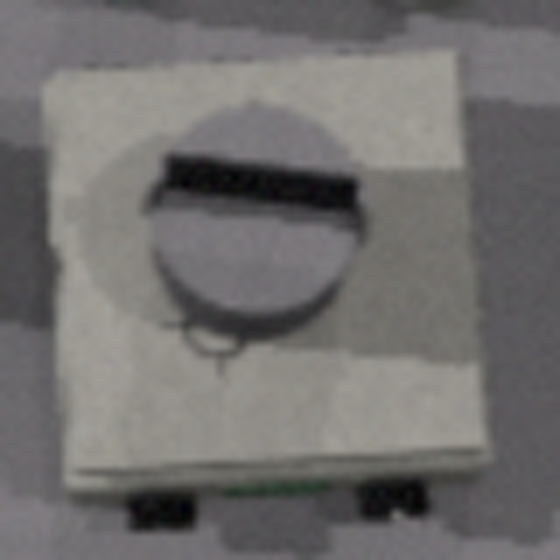

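The top view gives the bar centre at (0.579, 0.007) with the canister turned about -8.4°, and the mat at about (0.471, -0.300). I'm going up and turning the tool towards the bar.

{"api": "arm_command", "payload": {
  "rows": [
    [[0,0,-0.018,0,0,0.17,0],[0,0,-0.018,0,0,0.17,0],[0,0,-0.018,0,0,0.17,0],[0,0,-0.018,0,0,0.17,0],[0,0,-0.018,0,0,0.17,0],[0,0,-0.018,0,0,0.17,0],[0,0,-0.018,0,0,0.17,0],[0,0,-0.018,0,0,0.17,0]]
  ]
}}

```text
time: 1.35
tcp_pos: [0.2094, 0.5618, 0.3681]
ee_rot: [-1.572, -0.005, -1.761]
force: [0.7, 0.2, 0.4]
width: 0.0875
```

```bash
cat > d.py <<'E'
from h import *
np.set_printoptions(precision=4,suppress=True)
def Rt(): 
    s=manip.observe(); return s,Ro.from_euler('xyz',s["ee_rot"])
def delta(pos,R=None):
    s,r=Rt(); d=r.inv().apply(np.array(pos)-s["tcp_pos"])
    print("t%.2f"%s["time"],"tcp",s["tcp_pos"],"rpy",s["ee_rot"],"F",s["force"],"w %.4f"%s["width"],"q",s["joint_positions"])
    print("tool delta",d, "rotvec",None if R is None else (r.inv()*R).as_rotvec())
def down(zaz): # tool y down, tool z azimuth zaz deg
    a=np.radians(zaz); z=np.array([np.cos(a),np.sin(a),0]);y=np.array([0,0,-1.]);x=np.cross(y,z)
    return Ro.from_matrix(np.c_[x,y,z])
E
python3 -c "
from d import *
delta([.579,.007,.33],down(-8.4))"
```

```text
t1.35 tcp [0.2094 0.5618 0.3681] rpy [-1.572  -0.0051 -1.7609] F [0.7134 0.2119 0.4335] w 0.0875 q [1.1573 0.1827 0.8672 0.     2.0969 1.3474]
tool delta [0.4747 0.04   0.4678] rotvec [ 0.0013 -0.0435  0.005 ]
```

{"api": "arm_command", "payload": {
  "rows": [
    [[0,0.042,0,0.0415,0,-0.0055,0],[0,0.042,0,0.0415,0,-0.0055,0],[0,0.042,0,0.0415,0,-0.0055,0],[0,0.042,0,0.0415,0,-0.0055,0],[0,0.042,0,0.0415,0,-0.0055,0],[0,0.042,0,0.0415,0,-0.0055,0],[0,0.042,0,0.0415,0,-0.0055,0],[0,0.042,0,0.0415,0,-0.0055,0]]
  ]
}}

```text
time: 2.35
tcp_pos: [0.485, 0.1666, 0.3692]
ee_rot: [-1.57, -0.004, -1.71]
force: [0.6, 0.7, -0.1]
width: 0.0877
```

```bash
python3 -c "
from d import *
delta([.579,.007,.33],down(-8.4))"
```

```text
t2.35 tcp [0.485  0.1666 0.3692] rpy [-1.5701 -0.0037 -1.7098] F [ 0.6349  0.683  -0.1034] w 0.0877 q [ 0.267  -0.0597  1.118  -0.0043  2.0841  0.4039]
tool delta [0.1449 0.0399 0.1152] rotvec [-0.0008  0.0076  0.0037]
```

{"api": "arm_command", "payload": {
  "rows": [
    [[0,0.042,0,0.034,0,0.002,0],[0,0.042,0,0.034,0,0.002,0],[0,0.042,0,0.034,0,0.003,0],[0,0.018,0,0.014,0,0,0.0],[0,0,0,0,0,0,0],[0,0,0,0,0,0,0]]
  ]
}}

```text
time: 3.1
tcp_pos: [0.5826, 0.0001, 0.3687]
ee_rot: [-1.572, -0.003, -1.721]
force: [0.8, 0.3, -0.0]
width: 0.0878
```

```bash
python3 -c "
from d import *
delta([.579,.007,.33],down(-8.4))
for n in ('wrist','top'):
  c=manip.read_camera(n);cv2.imwrite('pics/%s1.png'%n,c['frame'][:,:,::-1])"
```

```text
t3.10 tcp [0.5826 0.0001 0.3687] rpy [-1.5717 -0.0028 -1.7211] F [ 0.8337  0.2564 -0.0489] w 0.0878 q [-0.0567  0.1306  0.9239 -0.0031  2.0882  0.0921]
tool delta [-0.0064  0.0387 -0.0045] rotvec [ 0.0009 -0.0037  0.0028]
```

View pics/wrist1.png

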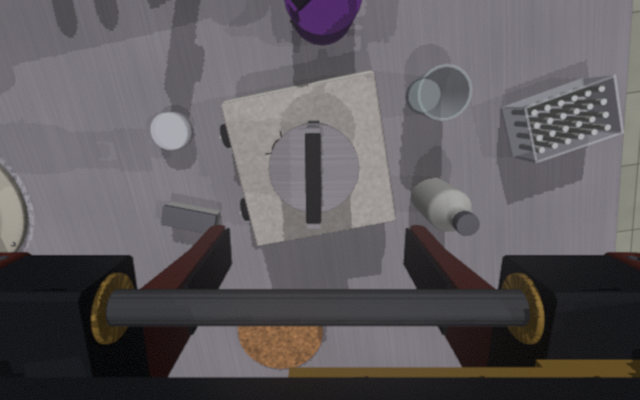

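The wrist view shows the bar from (313,131) to (313,224). The canister is centred between the jaws, the hotplate's knobs are on the left, and part of the mat shows at (281,340).

```bash
python3 -c "
from m import *
np.set_printoptions(precision=4,suppress=True)
c=manip.read_camera('wrist')
for P in blobs(c,295,115,330,235,lambda im:im.max(2)<60,200):
  e=ends(P);q=[onz(c,*x,.233) for x in e];print(e,q,np.degrees(np.arctan2(*(q[1]-q[2])[:2])))
w=blobs(c,215,60,400,250,lambda im:(im.min(2)>115),1500)
for P in w:
  bx=cv2.boxPoints(cv2.minAreaRect(P.astype(np.float32)));print(bx);print(np.array([onz(c,*q,.1) for q in bx]))
"
```

```text
(array([312.8093, 177.7377]), array([312.3045, 134.4276]), array([313.3202, 221.5651])) [array([0.5803, 0.0089, 0.233 ]), array([0.5857, 0.0463, 0.233 ]), array([ 0.5745, -0.0315,  0.233 ])] 8.183029065586439
[[215.  60.]
 [399.  60.]
 [399. 249.]
 [215. 249.]]
[[ 0.4825  0.139   0.1   ]
 [ 0.6963  0.1064  0.1   ]
 [ 0.6745 -0.1321  0.1   ]
 [ 0.4287 -0.0948  0.1   ]]
```

{"api": "arm_command", "payload": {
  "rows": [
    [[0,-0.008,0.04,-0.0035,0,0,0],[0,0,0.04,0,0,0,0],[0,0,0.03,0,0,0,0],[0,0,0,0,0,0,0]]
  ]
}}

```text
time: 3.85
tcp_pos: [0.5796, 0.0113, 0.258]
ee_rot: [-1.567, -0.002, -1.716]
force: [0.5, -0.4, 0.1]
width: 0.0875
```

```bash
python3 -c "
from d import *
delta([.580,.008,.209],down(-8.3))"
```

```text
t3.85 tcp [0.5796 0.0113 0.258 ] rpy [-1.5669 -0.0024 -1.7165] F [ 0.498  -0.3642  0.0942] w 0.0875 q [-0.0376  0.0431  1.218  -0.0029  1.8769  0.1072]
tool delta [0.003  0.049  0.0007] rotvec [-0.0039 -0.0008  0.0024]
```

{"api": "arm_command", "payload": {
  "rows": [
    [[0,0.003,0.025,0.0007,0,0,0],[0,0,0.023,0,0,0,0],[0,0,0,0,0,0,0],[1,0,0,0,0,0,0],[1,0,0,0,0,0,0],[1,0,0,0,0,0,0],[1,0,0,0,0,0,0],[1,0,0,0,0,0,0]]
  ],
  "newtons": 45
}}

```text
time: 4.85
tcp_pos: [0.5829, 0.0093, 0.2217]
ee_rot: [-1.551, -0.001, -1.714]
force: [-0.9, -0.2, 0.8]
width: 0.0417
```

```bash
python3 -c "
from d import *
delta([.580,.008,.209],down(-8.3))"
```

```text
t4.85 tcp [0.5829 0.0093 0.2217] rpy [-1.5511 -0.0006 -1.7144] F [-0.9109 -0.1957  0.8325] w 0.0417 q [-0.0408  0.0264  1.2996 -0.0027  1.7961  0.1021]
tool delta [ 0.0017  0.0127 -0.0029] rotvec [-0.0197  0.0013  0.0006]
```

The fingers are still closing (42 mm open), and the tool stopped 13 mm short. I'll reopen slightly and go lower before closing.

{"api": "arm_command", "payload": {
  "rows": [
    [[0.4,0.001,0.012,-0.003,-0.02,0,0],[0.4,0,0,0,0,0,0],[0.4,0,0,0,0,0,0]]
  ]
}}

```text
time: 5.22
tcp_pos: [0.5795, 0.0086, 0.208]
ee_rot: [-1.574, -0.001, -1.714]
force: [0.7, -0.0, -0.2]
width: 0.0528
```

```bash
python3 -c "
from d import *
delta([.580,.008,.209],down(-8.3))"
```

```text
t5.22 tcp [0.5795 0.0086 0.208 ] rpy [-1.574  -0.0008 -1.7144] F [ 0.6538 -0.0119 -0.1977] w 0.0528 q [-0.0436  0.0364  1.3135 -0.0005  1.7949  0.0999]
tool delta [ 0.0005 -0.001   0.0006] rotvec [0.0032 0.0012 0.0008]
```

{"api": "arm_command", "payload": {
  "rows": [
    [[1,0,0,0,0,0,0],[1,0,0,0,0,0,0],[1,0,0,0,0,0,0],[1,0,0,0,0,0,0],[1,0,0,0,0,0,0],[1,0,0,0,0,0,0],[1,0,0,0,0,0,0]]
  ],
  "newtons": 55
}}

```text
time: 6.1
tcp_pos: [0.5797, 0.0086, 0.2084]
ee_rot: [-1.573, -0.001, -1.714]
force: [-0.0, -0.0, -0.5]
width: 0.0135
```

Width is 13.5 mm, so the bar is held. I'm lifting it.

{"api": "arm_command", "payload": {
  "rows": [
    [[1,0,-0.015,0,0,0,0],[1,0,-0.02,0,0,0,0],[1,0,-0.02,0,0,0,0],[1,0,-0.02,0,0,0,0],[1,0,-0.01,0,0,0,0],[1,0,0,0,0,0,0]]
  ]
}}

```text
time: 6.85
tcp_pos: [0.5789, 0.0087, 0.2946]
ee_rot: [-1.581, -0.001, -1.714]
force: [-0.4, -0.7, -4.6]
width: 0.0137
```

```bash
python3 -c "
from d import *
delta([.471,-.300,.29],down(-8.3))
s=manip.read_camera('scene');t=manip.read_camera('top')
crop(s,230,100,160,120,5,'s2');crop(t,290,140,160,120,5,'t3')"
```

```text
t6.85 tcp [0.5789 0.0087 0.2946] rpy [-1.5808 -0.0014 -1.7144] F [-0.3945 -0.6661 -4.6027] w 0.0137 q [-0.0435  0.0711  1.1235 -0.0004  1.9571  0.1   ]
tool delta [ 0.321   0.0057 -0.0626] rotvec [0.01   0.0013 0.0014]
```

View pics/s2.png

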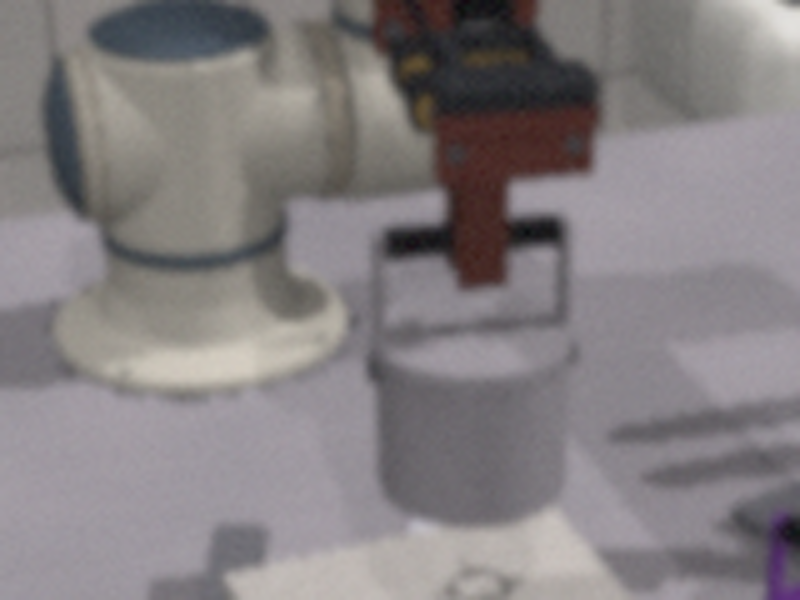

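View pics/t3.png

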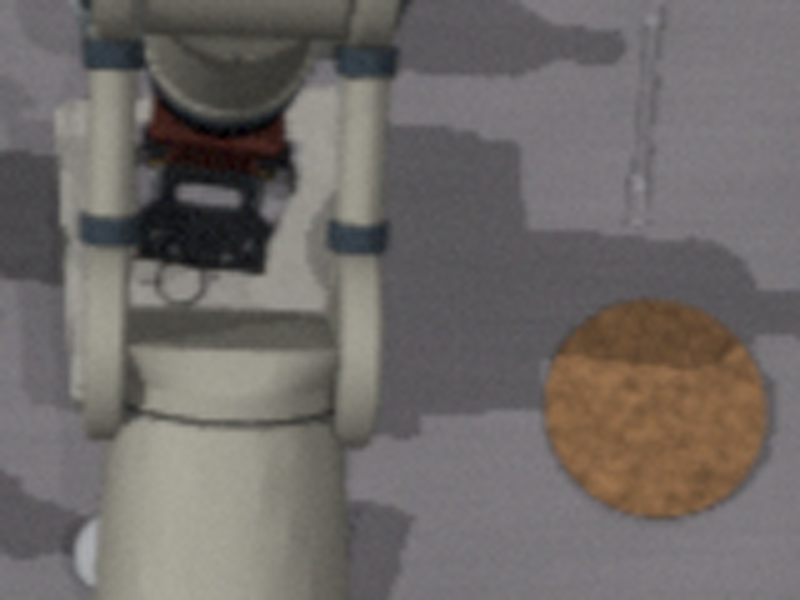

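The canister is off the hotplate and hanging level. Carrying it to the mat.

{"api": "arm_command", "payload": {
  "rows": [
    [[1,0.02,0,-0.004,0,0,0],[1,0.035,0,-0.007,0,0,0],[1,0.045,0,-0.009,0,0,0],[1,0.05,0,-0.01,0,0,0],[1,0.05,0,-0.01,0,0,0],[1,0.045,0,-0.009,0,0,0],[1,0.035,0,-0.007,0,0,0],[1,0.02,0,-0.004,0,0,0]]
  ]
}}

```text
time: 7.95
tcp_pos: [0.467, -0.2927, 0.287]
ee_rot: [-1.595, -0.002, -1.715]
force: [-0.4, 1.1, -4.6]
width: 0.0135
```

```bash
python3 -c "
from d import *
delta([.470,-.300,.219],down(-8.3))"
```

```text
t7.95 tcp [ 0.467  -0.2927  0.287 ] rpy [-1.5955 -0.0025 -1.7153] F [-0.3791  1.144  -4.6222] w 0.0135 q [-0.6131  0.0023  1.2078 -0.0144  1.9523 -0.4738]
tool delta [0.0066 0.0679 0.0057] rotvec [0.0247 0.0003 0.0025]
```

{"api": "arm_command", "payload": {
  "rows": [
    [[1,0.006,0.02,0.004,0.024,0,0.002],[1,0,0.04,0,0,0,0],[1,0,0.04,0,0,0,0],[1,0,0.03,0,0,0,0],[1,0,0.015,0,0,0,0],[1,0,0,0,0,0,0]]
  ]
}}

```text
time: 8.7
tcp_pos: [0.4615, -0.3053, 0.1343]
ee_rot: [-1.577, -0.001, -1.724]
force: [0.5, 0.2, -4.5]
width: 0.0137
```

```bash
python3 -c "
from d import *
delta([.470,-.300,.1164],down(-8.3))
s=manip.read_camera('scene');t=manip.read_camera('top')
crop(s,120,150,160,120,5,'s4');crop(t,350,140,120,120,5,'t4')"
```

```text
t8.70 tcp [ 0.4615 -0.3053  0.1343] rpy [-1.577  -0.0006 -1.7245] F [ 0.528   0.1927 -4.4624] w 0.0137 q [-0.6437 -0.029   1.5093 -0.0035  1.6664 -0.4904]
tool delta [-0.0065  0.0178  0.0077] rotvec [ 0.0062 -0.0088  0.0006]
```

View pics/s4.png

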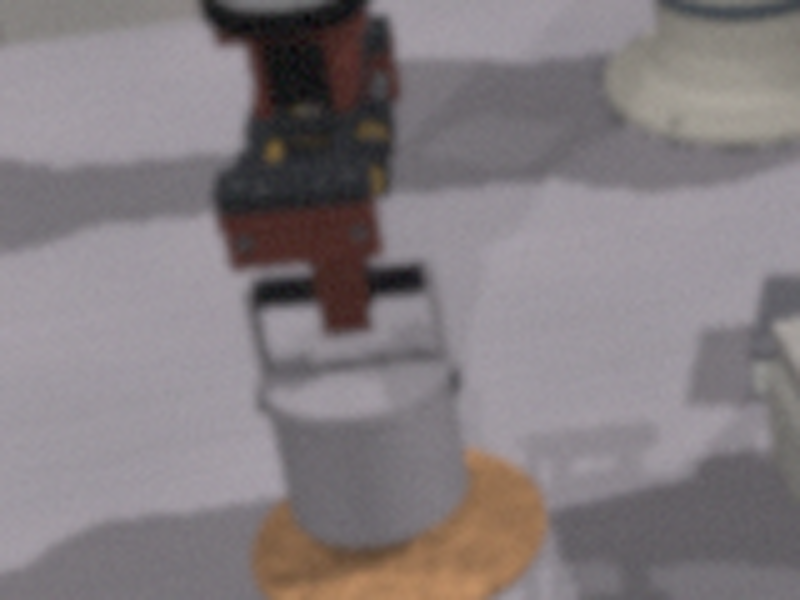

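{"api": "arm_command", "payload": {
  "rows": [
    [[1,-0.006,0.004,0.0075,0.006,-0.008,0],[1,0,0.006,0,0,0,0],[1,0,0,0,0,0,0]]
  ]
}}

```text
time: 9.18
tcp_pos: [0.4731, -0.3014, 0.1294]
ee_rot: [-1.562, -0.005, -1.715]
force: [0.3, 0.6, -3.9]
width: 0.0137
```

```bash
python3 -c "
from d import *
delta([.470,-.300,.1164],down(-8.3))"
```

```text
t9.18 tcp [ 0.4731 -0.3014  0.1294] rpy [-1.5621 -0.0048 -1.7151] F [ 0.3441  0.6102 -3.8524] w 0.0137 q [-0.6278 -0.0219  1.5108 -0.0002  1.6426 -0.4836]
tool delta [-0.001   0.013  -0.0034] rotvec [-0.0087  0.0006  0.0048]
```

{"api": "arm_command", "payload": {
  "rows": [
    [[1,0,0.005,-0.002,-0.008,0,0],[1,0,0.004,0,0,0,0],[1,0,0.002,0,0,0,0],[1,0,0,0,0,0,0]]
  ]
}}

```text
time: 9.68
tcp_pos: [0.4709, -0.3012, 0.1177]
ee_rot: [-1.571, -0.005, -1.715]
force: [-1.0, -0.3, -4.5]
width: 0.0136
```

```bash
python3 -c "
from d import *
delta([.470,-.300,.1164],down(-8.3))"
```

```text
t9.68 tcp [ 0.4709 -0.3012  0.1177] rpy [-1.5708 -0.005  -1.7149] F [-1.0277 -0.2827 -4.541 ] w 0.0136 q [-0.6271 -0.0164  1.5262 -0.0044  1.6295 -0.4832]
tool delta [-0.001   0.0013 -0.0011] rotvec [-0.      0.0007  0.005 ]
```

{"api": "arm_command", "payload": {
  "rows": [
    [[1,0,0.002,0,0,0,0.004],[1,0,0.001,0,0,0,0],[1,0,0,0,0,0,0]]
  ]
}}

```text
time: 10.05
tcp_pos: [0.4715, -0.3015, 0.1164]
ee_rot: [-1.568, -0.002, -1.715]
force: [0.1, 0.6, -4.0]
width: 0.0137
```

{"api": "arm_command", "payload": {
  "rows": [
    [[1,0,0.002,0,0,0,0],[1,0,0.001,0,0,0,0],[1,0,0,0,0,0,0]]
  ]
}}

```text
time: 10.42
tcp_pos: [0.4718, -0.3016, 0.1163]
ee_rot: [-1.566, -0.003, -1.715]
force: [-1.3, 1.1, -1.3]
width: 0.0133
```

The wrist load is falling from 4.5 N to 1.3 N, so it has touched down. Releasing.

{"api": "arm_command", "payload": {
  "rows": [
    [[1,0,0.001,0,0,0,0],[0.6,0,0,0,0,0,0],[0.4,0,0,0,0,0,0],[0.4,0,0,0,0,0,0],[0.4,0,0,0,0,0,0]]
  ]
}}

```text
time: 11.05
tcp_pos: [0.4725, -0.3024, 0.1159]
ee_rot: [-1.564, -0.004, -1.715]
force: [-0.5, -0.7, -0.0]
width: 0.0498
```

```bash
python3 -c "
from d import *
delta([.470,-.300,.1164],down(-8.3))
s=manip.read_camera('scene');t=manip.read_camera('top')
crop(s,120,150,160,120,5,'s5');crop(t,350,140,120,120,5,'t5')"
```

```text
t11.05 tcp [ 0.4725 -0.3024  0.1159] rpy [-1.5637 -0.0044 -1.715 ] F [-0.5046 -0.6679 -0.0161] w 0.0498 q [-0.6295 -0.0164  1.5294 -0.0006  1.6202 -0.4854]
tool delta [-0.002  -0.0005 -0.0028] rotvec [-0.0071  0.0007  0.0044]
```

View pics/s5.png

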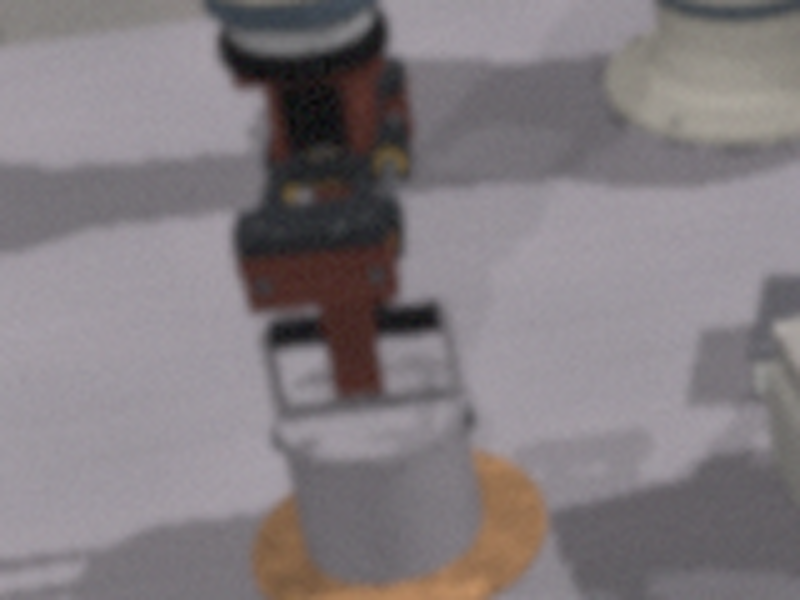

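The canister stands on the mat with cork visible around its foot, and the jaws are open. Withdrawing straight up.

{"api": "arm_command", "payload": {
  "rows": [
    [[0.4,0,-0.02,0,0,0,0],[0.4,0,-0.03,0,0,0,0],[0.4,0,-0.04,0,0,0,0],[0.4,0,-0.05,0,0,0,0],[0.4,0,-0.05,0,0,0,0],[0.4,0,-0.04,0,0,0,0],[0,0,-0.01,0,0,0,0]]
  ]
}}

```text
time: 12.02
tcp_pos: [0.4696, -0.3, 0.3714]
ee_rot: [-1.558, -0.007, -1.715]
force: [-0.1, 0.1, 0.2]
width: 0.0597
```

Run:
```python
from m import *
from d import delta,down
np.set_printoptions(precision=4,suppress=True)
delta([.47,-.3,.3])
w=manip.read_camera('wrist');cv2.imwrite('pics/wrist2.png',w['frame'][:,:,::-1])
crop(t,220,120,200,130,4,'t6')
crop(s,375,130,50,80,7,'s6')
# holder base & probe
for n,c,b in (("pt",t,(222,220,250,252)),("ps",s,(385,135,415,190))):
    for P in blobs(c,*b,lambda im:im.max(2)<50,10): print(n,len(P),ends(P), P.min(0),P.max(0))
```

```text
t12.12 tcp [ 0.4696 -0.3     0.3687] rpy [-1.5612 -0.0057 -1.715 ] F [-0.1344  1.1056 -0.3277] w 0.0668 q [-0.6292  0.0478  1.012  -0.0006  2.0706 -0.4854]
tool delta [-0.0005  0.0687 -0.0003] rotvec None
pt 127 (array([234.8425, 235.2913]), array([236.239 , 227.2114]), array([233.3562, 243.8914])) [230. 227.] [239. 244.]
ps 193 (array([399.3523, 160.0829]), array([396.041 , 146.7138]), array([402.9312, 174.5322])) [394. 146.] [406. 175.]
```

View pics/wrist2.png

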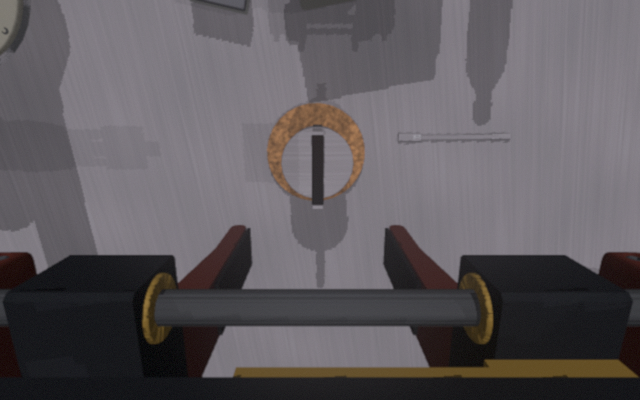

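View pics/t6.png

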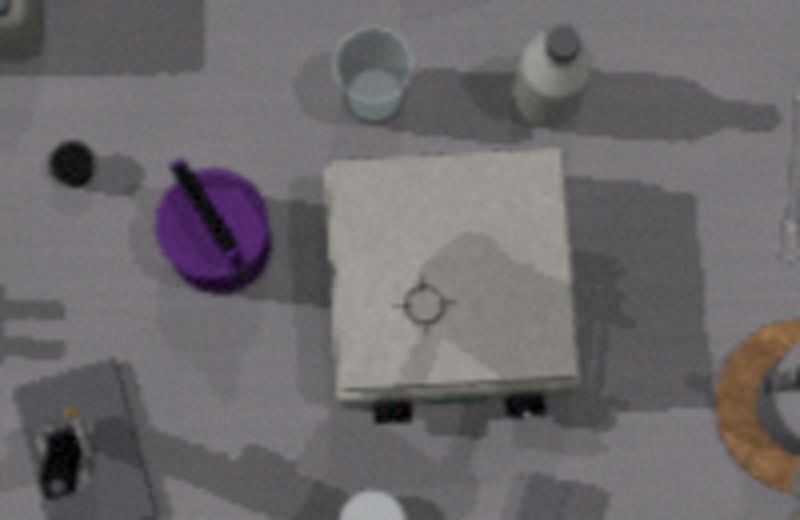

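View pics/s6.png

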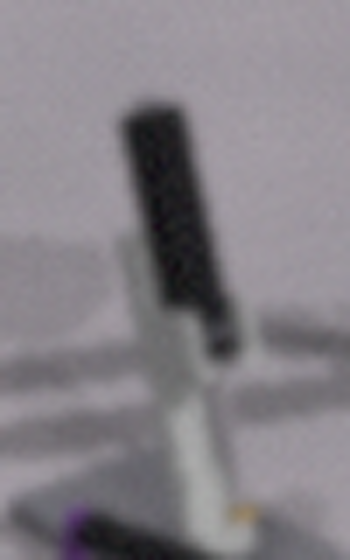

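Run:
```python
from m import *
from d import delta,down
np.set_printoptions(precision=4,suppress=True)
print("spot",onz(t,326.1,195.6,.1))
T=two(t,(233.8,240.8),s,(396.4,145.3));print("stud",T)
print("tip",two(t,(236.85,222.3),s,(408.8,202.7)))
w=manip.read_camera('wrist')
for P in blobs(w,300,120,335,215,lambda im:im.max(2)<60,200):
  e=ends(P);print([onz(w,*x,.141) for x in e])
for P in blobs(w,250,90,380,215,lambda im:(im[...,0]-im[...,2]>40),200):
  print(P.min(0),P.max(0),onz(w,*cv2.minEnclosingCircle(P.astype(np.float32))[0],.008))
```

```text
spot [0.5456 0.0216 0.1   ]
stud [0.3952 0.2968 0.1968]
tip [0.4695 0.3158 0.0385]
[array([ 0.4722, -0.3018,  0.141 ]), array([ 0.4777, -0.2641,  0.141 ]), array([ 0.4664, -0.3417,  0.141 ])]
[269. 104.] [366. 193.] [ 0.4713 -0.2981  0.008 ]
```

The canister is about 4 mm from the mat centre. Probe stud top is at about (0.395, 0.297, 0.197), tip at about (0.470, 0.316, 0.039), with lean 25.9° at azimuth about 14.5°, which matches the holder. Next I plan the traverse.

```bash
cat > seq.py <<'E'
from d import *
from scipy.spatial.transform import Slerp
def seq(pos,R,n):
    s,r=Rt(); rv=(r.inv()*R).as_rotvec(); p=np.array(s["tcp_pos"]); d=(np.array(pos)-p)/n
    print("tot rotvec",rv,"dist",np.linalg.norm(d*n))
    for i in range(n):
        ri=r*Ro.from_rotvec(rv*i/n); print(np.round(np.r_[ri.inv().apply(d),rv/n],4).tolist())
E
python3 -c "
from seq import *
seq([.37,.28,.36],down(105),12)"
```

```text
tot rotvec [ 0.0003 -1.9768  0.0042] dist 0.5882983448759969
[-0.0466, 0.0002, -0.0151, 0.0, -0.1647, 0.0004]
[-0.0485, 0.0002, -0.0073, 0.0, -0.1647, 0.0004]
[-0.049, 0.0002, 0.0008, 0.0, -0.1647, 0.0004]
[-0.0482, 0.0003, 0.0088, 0.0, -0.1647, 0.0004]
[-0.0461, 0.0003, 0.0166, 0.0, -0.1647, 0.0004]
[-0.0428, 0.0003, 0.0239, 0.0, -0.1647, 0.0004]
[-0.0383, 0.0003, 0.0306, 0.0, -0.1647, 0.0004]
[-0.0327, 0.0003, 0.0365, 0.0, -0.1647, 0.0004]
[-0.0263, 0.0003, 0.0414, 0.0, -0.1647, 0.0004]
[-0.0192, 0.0003, 0.0451, 0.0, -0.1647, 0.0004]
[-0.0115, 0.0003, 0.0477, 0.0, -0.1647, 0.0004]
[-0.0036, 0.0003, 0.0489, 0.0, -0.1647, 0.0004]
```

{"api": "arm_command", "payload": {
  "rows": [
    [[0,-0.0466,0,-0.015,0,-0.165,0],[0,-0.0485,0,-0.007,0,-0.165,0],[0,-0.049,0,0.001,0,-0.165,0],[0,-0.048,0,0.009,0,-0.165,0],[0,-0.046,0,0.0165,0,-0.165,0],[0,-0.043,0,0.024,0,-0.165,0],[0,-0.038,0,0.0305,0,-0.165,0],[0,-0.033,0,0.0365,0,-0.165,0]]
  ]
}}

```text
time: 13.32
tcp_pos: [0.393, 0.0939, 0.3481]
ee_rot: [-1.574, 0.024, -0.359]
force: [1.2, 0.2, 0.0]
width: 0.088
```

```bash
python3 -c "
from seq import *
delta([.37,.28,.36],down(105))
seq([.37,.28,.36],down(105),5)"
```

```text
t13.32 tcp [0.393  0.0939 0.3481] rpy [-1.5735  0.0243 -0.3591] F [1.1608 0.2118 0.0491] w 0.0880 q [ 0.1423 -0.3398  1.3993  0.0108  2.1048 -1.064 ]
tool delta [-0.0872 -0.0103  0.1661] rotvec [-0.0049 -0.6209 -0.0244]
tot rotvec [-0.0049 -0.6209 -0.0244] dist 0.18785965285195547
[-0.0174, -0.0021, 0.0332, -0.001, -0.1242, -0.0049]
[-0.0132, -0.0022, 0.0351, -0.001, -0.1242, -0.0049]
[-0.0087, -0.0023, 0.0365, -0.001, -0.1242, -0.0049]
[-0.0041, -0.0023, 0.0373, -0.001, -0.1242, -0.0049]
[0.0005, -0.0024, 0.0375, -0.001, -0.1242, -0.0049]
```

{"api": "arm_command", "payload": {
  "rows": [
    [[0,-0.0175,-0.002,0.033,0,-0.124,-0.005],[0,-0.013,-0.002,0.035,0,-0.124,-0.005],[0,-0.009,-0.002,0.0365,0,-0.124,-0.005],[0,-0.004,-0.002,0.037,0,-0.124,-0.005],[0,0,-0.002,0.0375,0,-0.124,-0.005],[0,0,0,0,0,0,0]]
  ]
}}

```text
time: 14.08
tcp_pos: [0.363, 0.2871, 0.348]
ee_rot: [-1.569, 0.014, 0.288]
force: [-0.1, -0.2, 0.1]
width: 0.0874
```

```bash
python3 -c "
from seq import *
delta([.37,.28,.36],down(105))
w=manip.read_camera('wrist');cv2.imwrite('pics/wrist3.png',w['frame'][:,:,::-1])
a=np.array([-.408,-.109,.906])
for z in (0,70,158,184): print(z,proj(w,np.array([.406,.300,.173])+a*(z-158)/1000))
"
```

```text
t14.07 tcp [0.363  0.2871 0.348 ] rpy [-1.5693  0.0145  0.2883] F [-0.1047 -0.1705  0.1266] w 0.0874 q [ 0.5912 -0.1977  1.2833  0.0066  2.0693 -1.2648]
tool delta [ 0.0045 -0.0121 -0.0087] rotvec [-0.0013  0.0264 -0.0145]
0 [316.0071 236.0456]
70 [316.395  231.3327]
158 [317.0961 222.8153]
184 [317.3737 219.4427]
```

View pics/wrist3.png

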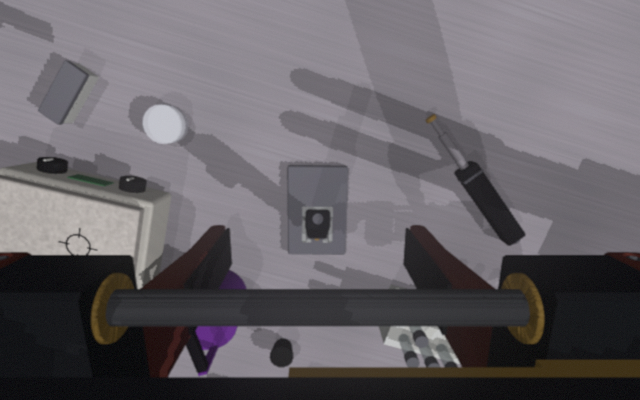

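The wrist view shows the probe's stud end on at (318,218), within 2 px of my prediction. The ring is at (78,244) and the look-alike lies at (490,200). A crop next for azimuth and a second ring estimate.

```bash
python3 -c "
from seq import *
w=manip.read_camera('wrist')
crop(w,270,155,90,110,6,'w4');crop(w,40,215,80,60,8,'w5')
"
```

View pics/w4.png

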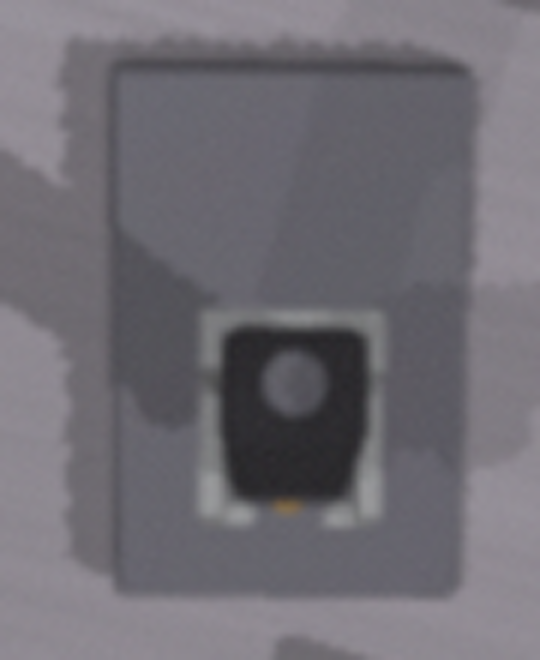

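View pics/w5.png

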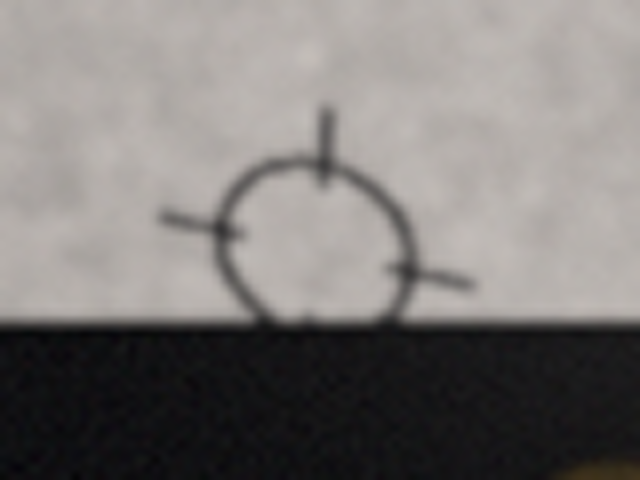

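```bash
python3 -c "
from seq import *
w=manip.read_camera('wrist');t=manip.read_camera('top');s=manip.read_camera('scene')
f=lambda x,y:onz(w,270+x/6-.4,155+y/6-.4,.012)
P=[f(115,70),f(468,70),f(120,592),f(460,592)]
print(P)
az=lambda d:np.degrees(np.arctan2(d[1],d[0]))
print(az(P[1]-P[0])-90,az(P[3]-P[2])-90,az(P[0]+P[1]-P[2]-P[3]), np.linalg.norm(P[1]-P[0]),np.linalg.norm(P[0]-P[2]))
print('spot',onz(w,79.0,245.9,.1))
print('stud w/s',two(w,(318.6,218.6),s,(396.4,145.3)),'w@z',onz(w,318.6,218.6,.197), onz(w,318.6,218.6,.19))
print('holder origin est',)
d=P
u=(P[0]+P[1]-P[2]-P[3]);u/=-np.linalg.norm(u);print(u,(P[2]+P[3])/2-0.04*u,(P[0]+P[1])/2+.1*u)
"
```

```text
[array([0.3853, 0.2484, 0.012 ]), array([0.3612, 0.3312, 0.012 ]), array([0.5168, 0.2851, 0.012 ]), array([0.4922, 0.3699, 0.012 ])]
16.179577918037083 16.190672214628663 -163.95225414635263 0.0862380587449157 0.13661623897535755
spot [0.5443 0.021  0.1   ]
stud w/s [0.3952 0.2962 0.1967] w@z [0.3951 0.2962 0.197 ] [0.3972 0.2968 0.19  ]
holder origin est
[0.961  0.2764 0.    ] [0.4661 0.3165 0.012 ] [0.4694 0.3174 0.012 ]
```

Holder azimuth is 16.1°, stud (0.395, 0.2965, 0.197), and the ring is at about (0.545, 0.0213) from two views. Next I tilt the tool to the probe's lean.

```bash
cat >> seq.py <<'E'
def lean(az,th): # tool y = -probe axis
    c=np.radians(az);q=np.radians(th);a=np.array([-np.sin(q)*np.cos(c),-np.sin(q)*np.sin(c),np.cos(q)])
    z=np.array([-np.sin(c),np.cos(c),0]);y=-a
    return Ro.from_matrix(np.c_[np.cross(y,z),y,z]),a
E
python3 -c "
from seq import *
R,a=lean(16.1,25)
stud=np.array([.3952,.2965,.1967]); g=stud-.024*a-.0187*a; print('grasp tcp',g)
delta(g+.11*a,R); seq(g+.11*a,R,4)"
```

```text
grasp tcp [0.4125 0.3015 0.158 ]
t14.32 tcp [0.3641 0.2846 0.35  ] rpy [-1.5687  0.0111  0.2821] F [ 0.1942 -0.661   0.5307] w 0.0876 q [ 0.5858 -0.2008  1.2822  0.006   2.0701 -1.2643]
tool delta [0.0058 0.0922 0.0026] rotvec [-0.0022  0.0006 -0.4474]
tot rotvec [-0.0022  0.0006 -0.4474] dist 0.0924559337505133
[0.0014, 0.0231, 0.0007, -0.0006, 0.0002, -0.1119]
[-0.0011, 0.0231, 0.0007, -0.0006, 0.0002, -0.1119]
[-0.0037, 0.0228, 0.0007, -0.0006, 0.0002, -0.1119]
[-0.0062, 0.0222, 0.0007, -0.0006, 0.0002, -0.1119]
```

{"api": "arm_command", "payload": {
  "rows": [
    [[0,0.0015,0.01,0.001,0,0,-0.112],[0,-0.001,0.02,0.0005,0,0,-0.112],[0,-0.0035,0.02,0.0005,0,0,-0.112],[0,-0.006,0.02,0.0005,0,0,-0.112],[0,0,0,0,0,0,0],[0,0,0,0,0,0,0]]
  ]
}}

```text
time: 15.08
tcp_pos: [0.3705, 0.2829, 0.2779]
ee_rot: [-1.567, -0.451, 0.267]
force: [0.4, -0.3, 0.1]
width: 0.0875
```

```bash
python3 -c "
from seq import *
R,a=lean(16.1,25)
g=np.array([.4125,.3015,.158])
delta(g+.06*a,R);delta(g,R)
w=manip.read_camera('wrist');cv2.imwrite('pics/wrist6.png',w['frame'][:,:,::-1])
for z in (130,158,184): print(proj(w,np.array([.3952,.2965,.1967])+a*(z-184)/1000))
"
```

```text
t15.07 tcp [0.3705 0.2829 0.2779] rpy [-1.567  -0.4509  0.2671] F [ 0.3541 -0.2733  0.0549] w 0.0875 q [ 0.7193 -0.6403  1.7965 -0.1881  1.5731 -1.1593]
tool delta [-0.0105  0.0677  0.0063] rotvec [ 0.0022 -0.0125  0.0146]
t15.07 tcp [0.3705 0.2829 0.2779] rpy [-1.567  -0.4509  0.2671] F [ 0.3541 -0.2733  0.0549] w 0.0875 q [ 0.7193 -0.6403  1.7965 -0.1881  1.5731 -1.1593]
tool delta [-0.0114  0.1277  0.0064] rotvec [ 0.0022 -0.0125  0.0146]
[324.2897 172.97  ]
[324.8268 179.7264]
[325.4286 187.296 ]
```

View pics/wrist6.png

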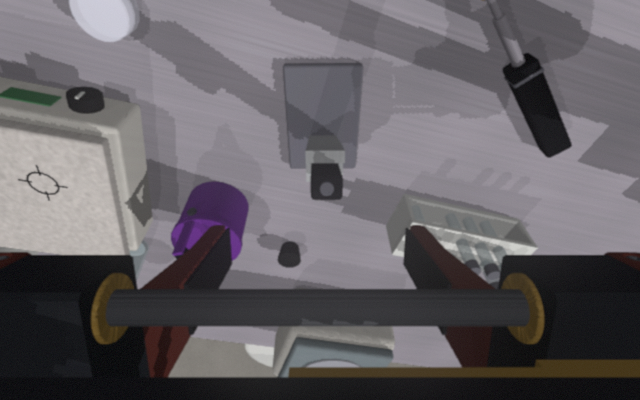

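{"api": "arm_command", "payload": {
  "rows": [
    [[0,-0.0105,0.02,0.0063,0.002,-0.0125,0.0146],[0,0,0.02,0,0,0,0],[0,0,0.015,0,0,0,0],[0,0,0,0,0,0,0]]
  ]
}}

```text
time: 15.62
tcp_pos: [0.3848, 0.2945, 0.2222]
ee_rot: [-1.57, -0.433, 0.279]
force: [-0.2, 0.2, 1.2]
width: 0.088
```

```bash
python3 -c "
from seq import *
R,a=lean(16.1,25)
g=np.array([.4125,.3015,.158])
delta(g,R)
w=manip.read_camera('wrist');crop(w,280,140,90,70,8,'w7')
print(proj(w,np.array([.3952,.2965,.1967])))
"
```

```text
t15.62 tcp [0.3848 0.2945 0.2222] rpy [-1.5703 -0.4325  0.2794] F [-0.1883  0.172   1.2308] w 0.0880 q [ 0.7085 -0.6029  1.8688 -0.1756  1.4795 -1.161 ]
tool delta [-0.0009  0.0703 -0.0009] rotvec [ 0.0002 -0.0014 -0.0038]
[314.9679 225.4639]
```

View pics/w7.png

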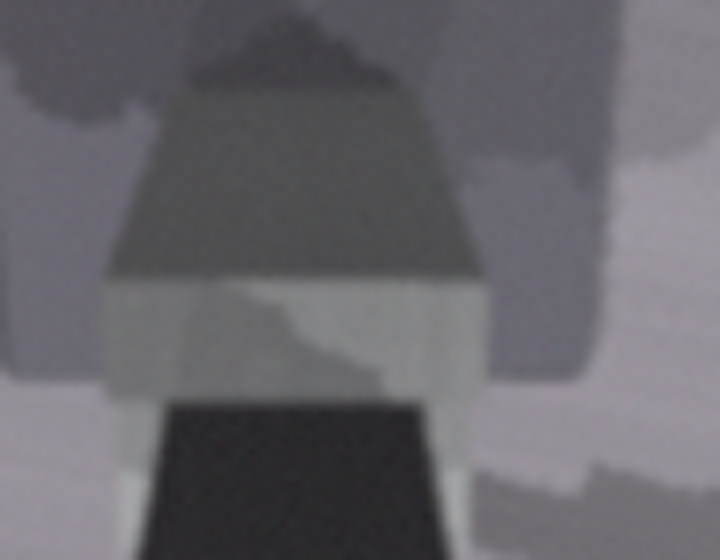

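Centred. Advancing along the probe's axis.

{"api": "arm_command", "payload": {
  "rows": [
    [[0,0,0.02,0,0,0,-0.003],[0,0,0.025,0,0,0,0],[0,0,0.018,0,0,0,0],[0,0,0,0,0,0,0],[0,0,0,0,0,0,0]]
  ]
}}

```text
time: 16.3
tcp_pos: [0.412, 0.3035, 0.1695]
ee_rot: [-1.567, -0.442, 0.278]
force: [0.1, 0.2, 0.4]
width: 0.088
```

```bash
python3 -c "
from seq import *
R,a=lean(16.1,25)
g=np.array([.4125,.3015,.158])
delta(g,R)
w=manip.read_camera('wrist');cv2.imwrite('pics/w8.png',w['frame'][:,:,::-1])
s=manip.read_camera('scene');crop(s,360,100,100,100,6,'s8')
"
```

```text
t16.30 tcp [0.412  0.3035 0.1695] rpy [-1.5668 -0.4421  0.2784] F [0.1276 0.1526 0.4051] w 0.0880 q [ 0.6801 -0.5468  1.9286 -0.1684  1.3505 -1.1672]
tool delta [-0.0049  0.0104 -0.0021] rotvec [-0.0029 -0.0024  0.0058]
```

View pics/w8.png

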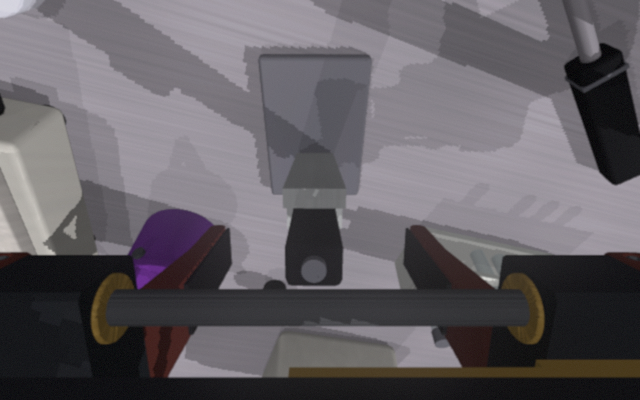

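View pics/s8.png

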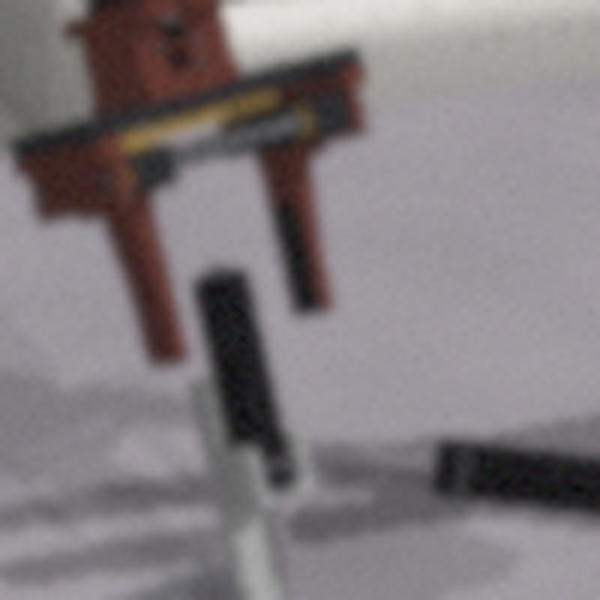

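The probe sits between the fingers, on axis. A last 10 mm, then I close.

{"api": "arm_command", "payload": {
  "rows": [
    [[0,-0.005,0.011,-0.002,-0.003,-0.002,0.006],[0,0,0,0,0,0,0],[0,0,0,0,0,0,0]]
  ]
}}

```text
time: 16.77
tcp_pos: [0.4127, 0.3018, 0.1578]
ee_rot: [-1.57, -0.438, 0.281]
force: [-0.8, 0.7, 0.1]
width: 0.088
```

```bash
python3 -c "
from seq import *
R,a=lean(16.1,25)
delta(np.array([.4125,.3015,.158]),R)
"
```

```text
t16.77 tcp [0.4127 0.3018 0.1578] rpy [-1.5701 -0.4375  0.2807] F [-0.7723  0.6872  0.1436] w 0.0880 q [ 0.6759 -0.5439  1.946  -0.1679  1.3349 -1.1701]
tool delta [-0.0002 -0.0003 -0.0002] rotvec [-0.0006 -0.0002  0.0012]
```

{"api": "arm_command", "payload": {
  "rows": [
    [[1,0,0,0,0,0,0],[1,0,0,0,0,0,0],[1,0,0,0,0,0,0],[1,0,0,0,0,0,0],[1,0,0,0,0,0,0],[1,0,0,0,0,0,0],[1,0,0,0,0,0,0],[1,0,0,0,0,0,0]]
  ],
  "newtons": 40
}}

```text
time: 17.77
tcp_pos: [0.4128, 0.3019, 0.1584]
ee_rot: [-1.57, -0.438, 0.281]
force: [-0.1, -0.2, 0.4]
width: 0.0236
```

{"api": "arm_command", "payload": {
  "rows": [
    [[1,0,0,0,0,0,0],[1,0,0,0,0,0,0],[1,0,0,0,0,0,0]]
  ]
}}

```text
time: 18.15
tcp_pos: [0.4128, 0.3019, 0.1584]
ee_rot: [-1.57, -0.438, 0.281]
force: [0.5, -0.1, 0.8]
width: 0.0236
```

```bash
python3 -c "
from seq import *
R,a=lean(16.1,25)
delta(np.array([.4125,.3015,.158]),R)
"
```

```text
t18.15 tcp [0.4128 0.3019 0.1584] rpy [-1.5698 -0.4383  0.2806] F [ 0.4641 -0.1327  0.8074] w 0.0236 q [ 0.6759 -0.5442  1.9454 -0.1679  1.335  -1.17  ]
tool delta [-0.0005  0.0002 -0.0003] rotvec [-0.0009 -0.0003  0.002 ]
```

Gripped at 23.6 mm. Withdrawing along the axis.

{"api": "arm_command", "payload": {
  "rows": [
    [[1,0,-0.01,0,0,0,0],[1,0,-0.02,0,0,0,0],[1,0,-0.02,0,0,0,0],[1,0,-0.02,0,0,0,0],[1,0,-0.02,0,0,0,0],[1,0,-0.02,0,0,0,0],[1,0,-0.02,0,0,0,0],[1,0,0,0,0,0,0]]
  ]
}}

```text
time: 19.15
tcp_pos: [0.3572, 0.2852, 0.2796]
ee_rot: [-1.571, -0.436, 0.281]
force: [-0.1, 1.1, -0.8]
width: 0.0236
```

```bash
python3 -c "
from seq import *
R,a=lean(16.1,25)
delta(np.array([.4125,.3015,.158])+.15*a,R)
s=manip.read_camera('scene');crop(s,340,80,120,130,5,'s9')
"
```

```text
t19.15 tcp [0.3572 0.2852 0.2796] rpy [-1.5706 -0.4365  0.2806] F [-0.118   1.1284 -0.759 ] w 0.0236 q [ 0.7436 -0.6483  1.7942 -0.1899  1.5998 -1.1515]
tool delta [ 0.0009 -0.0154  0.0004] rotvec [ 0.     -0.0004  0.0001]
```

View pics/s9.png

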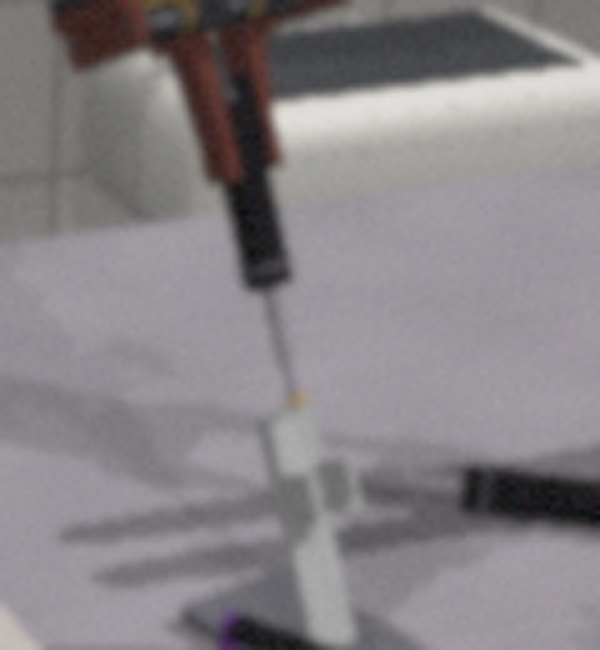

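The probe is out, with its tip just above the plate's top end. Next: up and swing it upright.

```bash
python3 -c "
from seq import *
seq([.37,.285,.345],down(106),6)"
```

```text
tot rotvec [0.0004 0.0014 0.4348] dist 0.06801092506832115
[0.0065, -0.0092, -0.0006, 0.0001, 0.0002, 0.0725]
[0.0059, -0.0097, -0.0006, 0.0001, 0.0002, 0.0725]
[0.0051, -0.0101, -0.0006, 0.0001, 0.0002, 0.0725]
[0.0044, -0.0104, -0.0006, 0.0001, 0.0002, 0.0725]
[0.0036, -0.0107, -0.0006, 0.0001, 0.0002, 0.0725]
[0.0028, -0.011, -0.0006, 0.0001, 0.0002, 0.0725]
```

{"api": "arm_command", "payload": {
  "rows": [
    [[1,0,-0.02,0,0,0,0],[1,0.006,-0.025,0,0,0,0],[1,0.0065,-0.01,0,0,0,0.0725],[1,0.006,-0.01,0,0,0,0.0725],[1,0.005,-0.01,0,0,0,0.0725],[1,0.0045,-0.01,0,0,0,0.0725],[1,0.0035,-0.01,0,0,0,0.0725],[1,0.003,-0.01,0,0,0,0.0725]]
  ]
}}

```text
time: 20.2
tcp_pos: [0.3534, 0.284, 0.3923]
ee_rot: [-1.573, 0.016, 0.282]
force: [-0.3, 0.6, -1.5]
width: 0.0236
```

```bash
python3 -c "
from seq import *
delta([.545,.0213,.31],down(106))
seq([.545,.0213,.31],down(106),8)"
```

```text
t20.20 tcp [0.3534 0.284  0.3923] rpy [-1.5728  0.0155  0.2822] F [-0.2555  0.5751 -1.5311] w 0.0236 q [ 0.5995 -0.178   1.1829  0.0036  2.1521 -1.2517]
tool delta [ 0.1121  0.0812 -0.3055] rotvec [ 0.002   0.003  -0.0155]
tot rotvec [ 0.002   0.003  -0.0155] dist 0.3353483160841028
[0.014, 0.0101, -0.0382, 0.0002, 0.0004, -0.0019]
[0.014, 0.0102, -0.0382, 0.0002, 0.0004, -0.0019]
[0.014, 0.0102, -0.0382, 0.0002, 0.0004, -0.0019]
[0.014, 0.0102, -0.0382, 0.0002, 0.0004, -0.0019]
[0.014, 0.0102, -0.0382, 0.0002, 0.0004, -0.0019]
[0.014, 0.0102, -0.0382, 0.0002, 0.0004, -0.0019]
[0.014, 0.0103, -0.0382, 0.0002, 0.0004, -0.0019]
[0.014, 0.0103, -0.0382, 0.0002, 0.0004, -0.0019]
```

{"api": "arm_command", "payload": {
  "rows": [
    [[1,0.014,0.008,-0.038,0,0,-0.002],[1,0.014,0.01,-0.038,0,0,-0.002],[1,0.014,0.01,-0.038,0,0,-0.002],[1,0.014,0.01,-0.038,0,0,-0.002],[1,0.014,0.01,-0.038,0,0,-0.002],[1,0.014,0.01,-0.038,0,0,-0.002],[1,0.014,0.01,-0.038,0,0,-0.002],[1,0.014,0.01,-0.038,0,0,-0.002]]
  ]
}}

```text
time: 21.2
tcp_pos: [0.5517, 0.0175, 0.3146]
ee_rot: [-1.574, -0.0, 0.287]
force: [1.0, -0.1, -1.3]
width: 0.0237
```

```bash
python3 -c "
from seq import *
delta([.545,.0213,.28],down(106))
"
```

```text
t21.20 tcp [0.5517 0.0175 0.3146] rpy [-1.5738 -0.0002  0.2872] F [ 1.0225 -0.1374 -1.3399] w 0.0237 q [-0.0282 -0.0004  1.1604 -0.003   1.9805 -1.8874]
tool delta [-0.0054  0.0346  0.0057] rotvec [0.003  0.0079 0.0002]
```

{"api": "arm_command", "payload": {
  "rows": [
    [[1,-0.005,0.015,0.0055,0.003,0.008,0],[1,0,0.015,0,0,0,0],[1,0,0,0,0,0,0],[1,0,0,0,0,0,0]]
  ]
}}

```text
time: 21.7
tcp_pos: [0.5463, 0.0189, 0.2821]
ee_rot: [-1.571, 0.004, 0.276]
force: [0.1, 0.6, -1.8]
width: 0.0239
```

```bash
python3 -c "
from seq import *
delta([.545,.0213,.27],down(106))
for n in ('wrist','scene','top'):
  c=manip.read_camera(n);cv2.imwrite('pics/%s9.png'%n,c['frame'][:,:,::-1])
  if n=='scene': crop(c,270,110,120,150,4,'s10'); print(proj(c,[.545,.0213,.1]))
"
```

```text
t21.70 tcp [0.5463 0.0189 0.2821] rpy [-1.571   0.0035  0.2758] F [ 0.085   0.622  -1.8047] w 0.0239 q [-0.0268 -0.029   1.2474 -0.0013  1.9265 -1.8738]
tool delta [-0.0006  0.0121  0.0026] rotvec [ 0.0002 -0.0035 -0.0035]
[325.6184 217.0951]
```

View pics/wrist9.png

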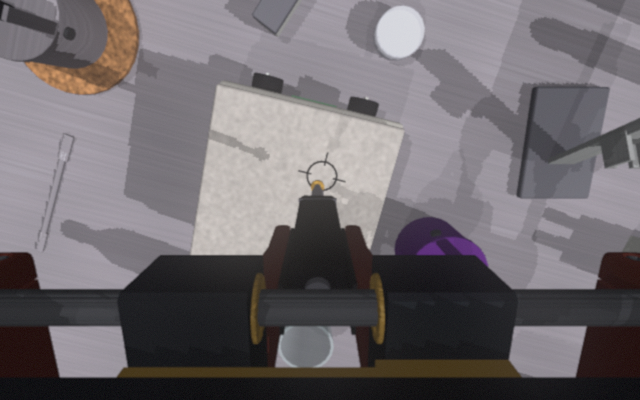

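View pics/s10.png

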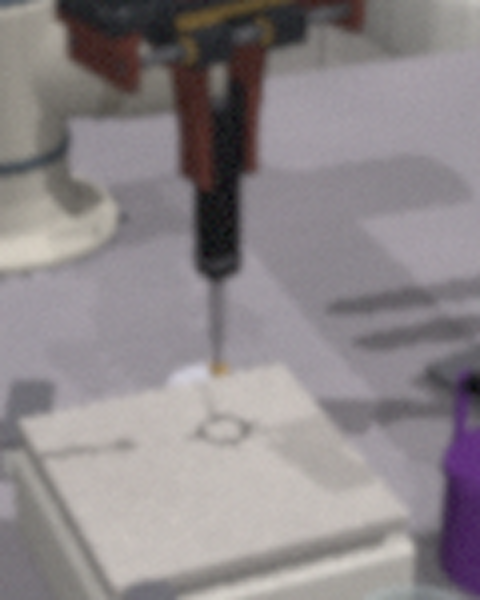

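View pics/top9.png

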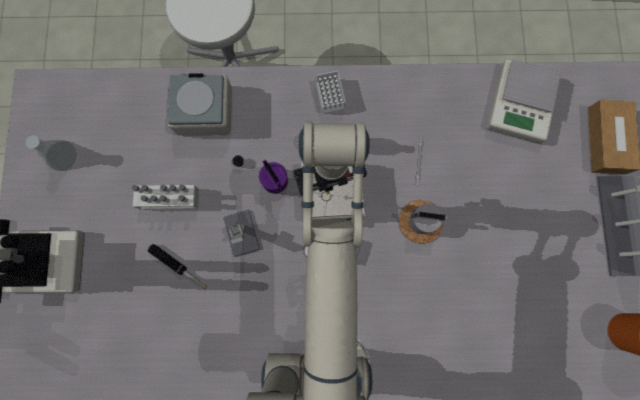

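The probe hangs upright above the ring (wrist: ring (322,175), tip (317,185)), and the canister is on the mat at top (422,220). Next I measure ring and tip accurately.

```bash
python3 -c "
from m import *
np.set_printoptions(precision=4,suppress=True)
w=manip.read_camera('wrist')
crop(w,285,140,80,60,10,'w10');crop(s,310,190,30,40,14,'s11')
org=lambda im:(im[...,0]-im[...,2]>45)
for P in blobs(w,300,170,335,200,org,4): print('w',P.mean(0),P.min(0),P.max(0))
for P in blobs(s,310,190,340,215,org,1): print('s',P.mean(0),P.min(0),P.max(0))
print(proj(s,[.545,.0213,.1]))
"
```

```text
w [317.169  184.2817] [311. 180.] [323. 189.]
[325.6184 217.0951]
```

View pics/w10.png

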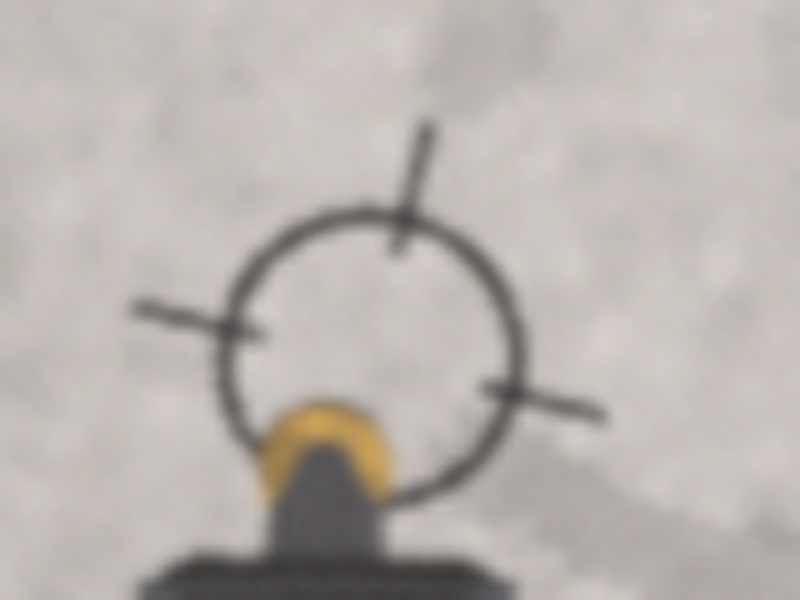

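View pics/s11.png

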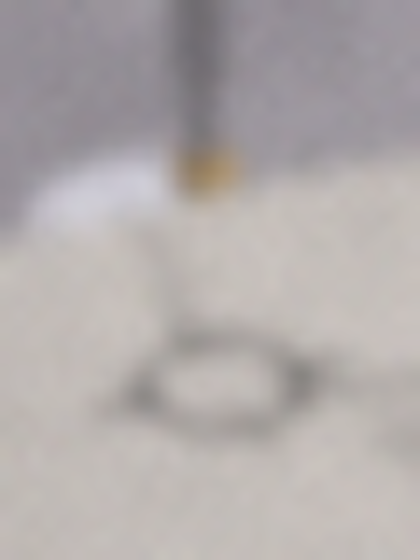

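```bash
python3 -c "
from m import *
from d import delta,down
np.set_printoptions(precision=4,suppress=True)
w=manip.read_camera('wrist')
print('spot w',onz(w,321.8,175.35,.1),'s',onz(s,325.6,216.8,.1))
T=two(w,(317.35,186.35),s,(324.4,202.4));print('tip',T,'w@.141',onz(w,317.35,186.35,.141))
delta(T)
"
```

```text
spot w [0.5435 0.0228 0.1   ] s [0.5437 0.0217 0.1   ]
tip [0.5459 0.0183 0.1457] w@.141 [0.5471 0.0192 0.141 ]
t22.15 tcp [0.5464 0.0186 0.2816] rpy [-1.5707  0.0041  0.2752] F [ 0.225   0.1133 -0.938 ] w 0.0238 q [-0.0274 -0.0287  1.2481 -0.0012  1.9262 -1.8738]
tool delta [-0.      0.1359 -0.0002] rotvec None
```

{"api": "arm_command", "payload": {
  "rows": [
    [[1,-0.001,0.012,0.004,0,-0.003,-0.003],[1,0,0.012,0,0,0,0],[1,0,0,0,0,0,0],[1,0,0,0,0,0,0]]
  ]
}}

```text
time: 22.65
tcp_pos: [0.5437, 0.0225, 0.2549]
ee_rot: [-1.57, 0.002, 0.278]
force: [0.9, 0.3, -1.4]
width: 0.0238
```

```bash
python3 -c "
from d import *
delta([.544,.022,.236],down(106))
"
```

```text
t22.65 tcp [0.5437 0.0225 0.2549] rpy [-1.5702  0.0025  0.2784] F [ 0.8516  0.2533 -1.4099] w 0.0238 q [-0.021  -0.048   1.3146 -0.0001  1.8776 -1.8703]
tool delta [ 0.0002  0.0189 -0.0006] rotvec [-0.0006 -0.0008 -0.0025]
```

{"api": "arm_command", "payload": {
  "rows": [
    [[1,0,0.005,0,0,0,0],[1,0,0.005,0,0,0,0],[1,0,0,0,0,0,0],[1,0,0,0,0,0,0]]
  ]
}}

```text
time: 23.15
tcp_pos: [0.5439, 0.0224, 0.2447]
ee_rot: [-1.57, 0.002, 0.278]
force: [-0.1, 0.3, -2.4]
width: 0.0238
```

```bash
python3 -c "
from d import *
delta([.544,.022,.236],down(106))
s=manip.read_camera('scene');crop(s,300,180,50,50,10,'s12')
w=manip.read_camera('wrist');crop(w,285,140,80,60,10,'w12')
"
```

```text
t23.15 tcp [0.5439 0.0224 0.2447] rpy [-1.5704  0.0017  0.2782] F [-0.0834  0.2525 -2.3852] w 0.0238 q [-0.0212 -0.0516  1.3362 -0.0002  1.8587 -1.8703]
tool delta [-0.      0.0087 -0.0004] rotvec [-0.0004 -0.001  -0.0017]
```

View pics/s12.png

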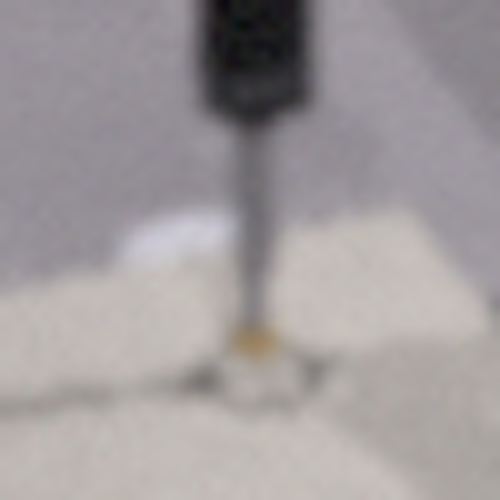

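View pics/w12.png

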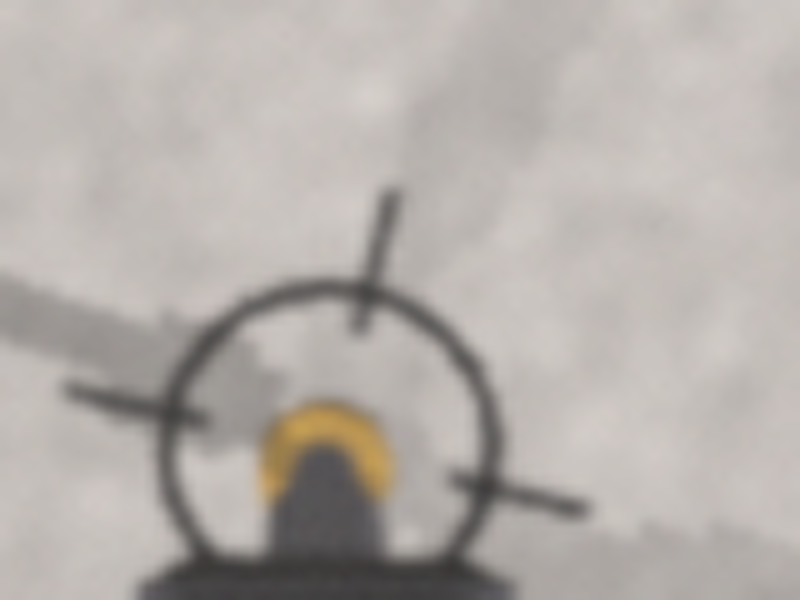

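The tip is inside the ring and just above the surface. I'll press down in small steps, averaging the force reading.

{"api": "arm_command", "payload": {
  "rows": [
    [[1,0,0.004,0,0,0,0],[1,0,0,0,0,0,0],[1,0,0,0,0,0,0]]
  ]
}}

```text
time: 23.62
tcp_pos: [0.544, 0.0224, 0.2406]
ee_rot: [-1.571, 0.001, 0.278]
force: [0.4, 0.4, -0.1]
width: 0.0239
```

```bash
cat > f.py <<'E'
from d import *
F=[]
for i in range(10):
    manip.read_camera('wrist'); F.append(manip.observe()["force"])
print("Fmean",np.mean(F,0),"sd",np.std(F,0)); delta([.544,.022,.2355],down(106))
E
python3 f.py
```

```text
Fmean [ 0.0296  0.0156 -1.3169] sd [0.6473 0.4451 0.5185]
t24.12 tcp [0.544  0.0224 0.2406] rpy [-1.5705  0.0014  0.2783] F [-0.5159 -0.3609 -2.1568] w 0.0236 q [-0.0212 -0.0529  1.3448 -0.0002  1.8512 -1.8703]
tool delta [-0.0001  0.0051 -0.0004] rotvec [-0.0003 -0.001  -0.0014]
```

{"api": "arm_command", "payload": {
  "rows": [
    [[1,0,0.003,0,0,0,0],[1,0,0,0,0,0,0],[1,0,0,0,0,0,0]]
  ]
}}

```text
time: 24.5
tcp_pos: [0.5439, 0.0224, 0.2373]
ee_rot: [-1.57, 0.002, 0.278]
force: [0.3, -0.8, -1.1]
width: 0.0238
```

```bash
python3 f.py
```

```text
Fmean [ 0.0869 -0.0968 -1.3663] sd [0.361  0.4958 0.4385]
t25.00 tcp [0.544  0.0224 0.2373] rpy [-1.5705  0.0016  0.2783] F [ 0.318   0.5986 -1.9831] w 0.0243 q [-0.0212 -0.0538  1.3514 -0.0002  1.8455 -1.8703]
tool delta [-0.0001  0.0018 -0.0004] rotvec [-0.0003 -0.001  -0.0016]
```

{"api": "arm_command", "payload": {
  "rows": [
    [[1,0,0.003,0,0,0,0],[1,0,0,0,0,0,0],[1,0,0,0,0,0,0]]
  ]
}}

```text
time: 25.38
tcp_pos: [0.5441, 0.0224, 0.2347]
ee_rot: [-1.571, 0.0, 0.278]
force: [-0.1, -0.6, 0.3]
width: 0.0232
```

```bash
python3 f.py; python3 -c "
from d import *
s=manip.read_camera('scene');crop(s,300,180,50,50,10,'s13')"
```

```text
Fmean [-0.1958  0.2356  0.2036] sd [0.4582 0.4172 0.5733]
t25.88 tcp [0.5441 0.0224 0.2345] rpy [-1.5708  0.0007  0.2783] F [-0.2928 -0.0476 -0.1355] w 0.0237 q [-0.0212 -0.0549  1.3574 -0.0002  1.8397 -1.8703]
tool delta [-0.0002 -0.001  -0.0004] rotvec [-0.     -0.0009 -0.0007]
```

View pics/s13.png

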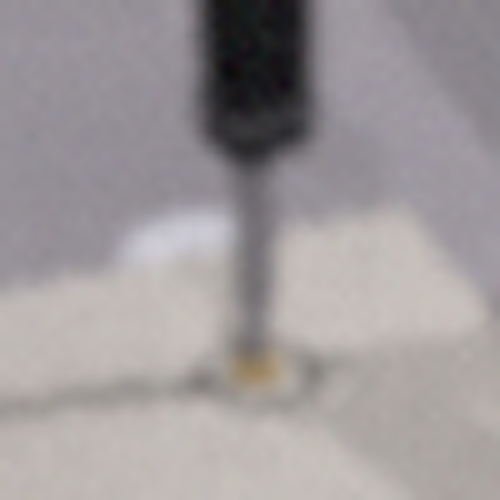

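Contact: the mean net push is 1.5 N, about 2 mm in. 4 mm more.

{"api": "arm_command", "payload": {
  "rows": [
    [[1,0,0.002,0,0,0,0],[1,0,0.002,0,0,0,0],[1,0,0,0,0,0,0],[1,0,0,0,0,0,0]]
  ]
}}

```text
time: 26.42
tcp_pos: [0.5441, 0.0224, 0.2306]
ee_rot: [-1.571, 0.0, 0.278]
force: [-0.6, 0.0, 1.2]
width: 0.0242
```

```bash
python3 f.py; python3 -c "
from d import *
s=manip.read_camera('scene');crop(s,300,170,60,50,10,'s14')
w=manip.read_camera('wrist');crop(w,285,140,80,60,10,'w14')
t=manip.read_camera('top');crop(t,200,120,260,140,3,'t14')"
```

```text
Fmean [-0.2557  0.018   1.2402] sd [0.3973 0.4013 0.6577]
t26.93 tcp [0.5441 0.0224 0.2305] rpy [-1.5708  0.0004  0.2783] F [-0.6138  0.2031  0.8602] w 0.0239 q [-0.0212 -0.0562  1.3657 -0.0001  1.8324 -1.8703]
tool delta [-0.0002 -0.005  -0.0004] rotvec [-0.     -0.0009 -0.0004]
```

View pics/s14.png

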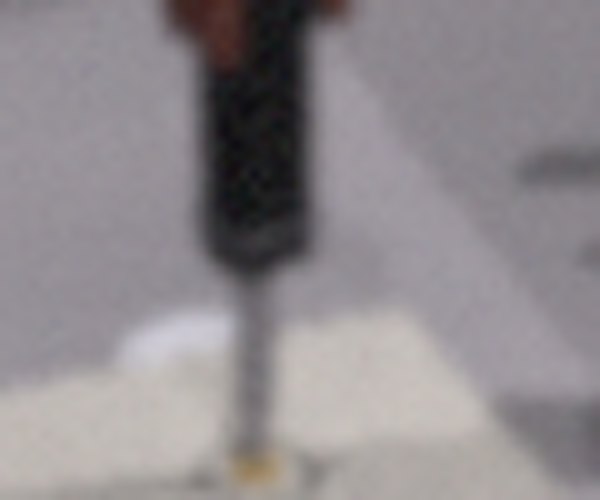

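View pics/w14.png

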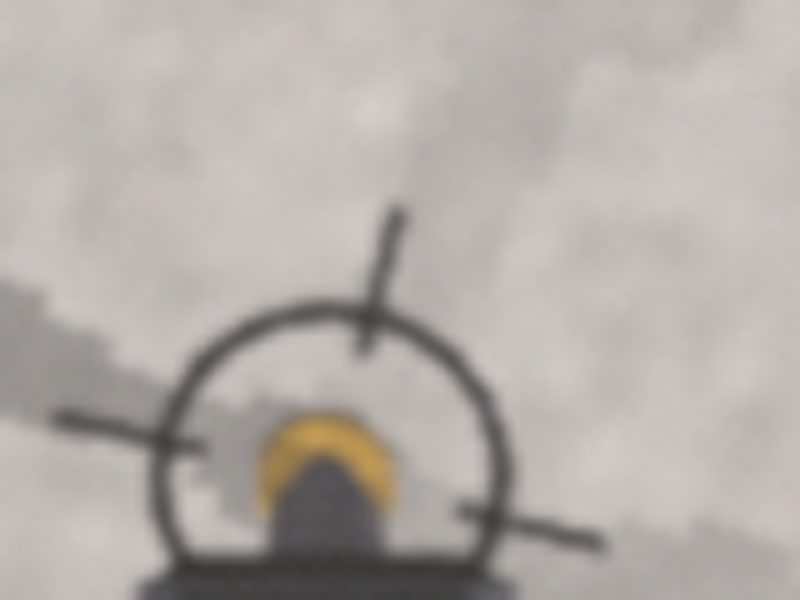

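View pics/t14.png

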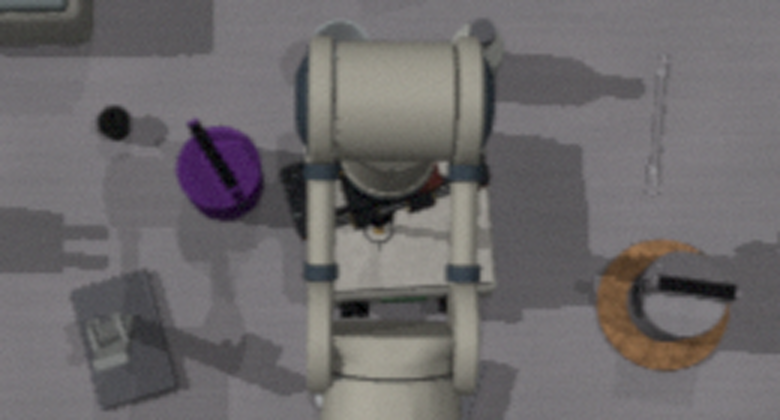

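Net push is about 2.6 N (about 5.6 mm in). The tip is centred in the ring within about 1 mm, the probe is upright, and the canister stands on the mat. Handing in.

```bash
python3 -c "
from cell import manip
print(manip.finish_job())"
```

```text
the job is handed in; nothing more can be done
None
```

The job is handed in at about 27 s of the 61 s limit; `finish_job` reports no verdict, so what follows is from my own checks.

- **Canister:** I lifted it by its handle and released it upright on the cork mat, about 4 mm from the mat's centre.
- **Probe:** I drew it out of its holder along its own axis and pressed it upright on the ring. It is still held there.
- **Last checks:**
  - The mean net push was about 2.6 N, so the tip is about 5–6 mm in. The tool was vertical to within about 0.1°, and the grip opening read 24 mm.
  - The wrist view showed the tip about 1 mm from the ring's centre.
  - The last top view showed the canister on the mat and nothing visibly disturbed; the arm hid most of the beaker and bottle and all of the dishes and slide box.
- **Disagreements:**
  - Contact came about 6 mm lower than the nominal grip height implied. I relied on the force rise to set the press depth.
  - Single force readings scatter by about 0.5 N, so I averaged ten.
  - The scene and top views gave mat and bar positions up to 9 mm apart. I went with the top and wrist views.

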